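# Make the seal lapping machine ready

## Task

Make the little lapping machine ready for flattening seal faces: lay the cork backing disc flat in the middle of the steel platen, then lay the steel lap disc centred on top of it. Last of all put the speed knob back: push it onto the bare D-spindle of the sloping console, turning it slowly until the flats meet and it drops fully home against the console. Let go of everything and leave the stones, paste box, marker, brush pot and graver where they are.

Things in the scene. Friction and masses are not known exactly. Their poses are not given: they have to be found in the camera images.
- lapper: Lapping machine, a fixed grey housing 180 mm wide (y); x points from the console to the platen, z up; origin on the bench. Its console faces away from the robot. From x = -50 to 120 mm it is a box 80 mm high; from -145 to -50 mm its top is a console sloping up from 25 to 80 mm, whose only other fittings are two flat switches (4 mm high), 70 mm to either side of the spindle.
- platen_top (a point): Centre of the level top face of the machine's round steel platen: diameter 100 mm, 92 mm above the bench, 12 mm proud of the housing. Axes as the machine's. Round the half of it away from the console, 83 mm from the centre, stands a thin splash guard whose top is 22 mm above the platen.
- spindle_foot (a point): Where the bare spindle comes out of the console, 52 mm above the bench. z points out along the spindle, square to the console, 30 degrees from vertical and leaning to -x of the machine, away from the robot; x points up the slope, y as the machine's. It does not turn with the spindle.
- spindle_end (a point): Middle of the free end of the steel D-spindle, 20 mm from its foot; axes as the foot's. Diameter 14 mm, flat 3 mm from the axis all along, last 2 mm chamfered. The flat faces up the slope (x) give or take 29 degrees about z; its true angle is not reported: find it by turning. Stiff (0.15 N m): it stays put while the knob slips round under 5 to 10 N, then turns with the knob once keyed.
- knob: Black knob, 60 g, 40 mm high, standing bore down on the bench at the start. Round head of diameter 40 mm from 22 to 36 mm above the underside, neck of diameter 33 mm below it; on top a rib 4 mm high with a white line from the middle to the rim. Origin: centre of the underside; z up along the bore, x along the rib.
- bore_key (a point): Where the knob's D begins, on its axis 8 mm above the underside; axes as the knob's. Below, the bore is round (15.6 mm, mouth flared to 18 mm); above, to 22 mm, it has a flat 3.8 mm from the axis on the rib's side (x). So the knob first stops 12 mm off the console and, once rib and spindle flat agree within about 8 degrees, drops until its underside meets the console.
- backing: Cork backing disc, diameter 60 mm, 12 mm thick, 40 g, flat on the bench at the start. Origin: centre of its underside, z up.
- lap: Bare steel lap disc, diameter 52 mm, 10 mm thick, about 160 g, flat on the bench at the start. Origin: centre of its underside, z up.
- stone_wide: Pale seal stone, 36 x 36 x 55 mm high. Upright on the bench, bystander, to be left standing where it is. Origin: centre of its underside, z up.
- stone_tall: Grey seal stone, 26 x 26 x 70 mm high. Upright on the bench, bystander, to be left standing where it is. Origin: centre of its underside, z up.
- paste_box: Round lidded ceramic seal-paste box, diameter 57 mm, 28 mm high, white below and blue above. Upright on the bench, bystander, to be left standing where it is. Origin: centre of its underside, z up.
- marker: Black marker pen lying on the bench to the right of the machine, 130 mm long, 17 mm high, bystander. Origin: under its middle; x along the pen.
- brush_pot: Terracotta pot, diameter 74 mm, 85 mm high, with brushes standing out to 195 mm. Upright on the bench, bystander, to be left standing where it is. Origin: centre of its underside, z up.
- graver: Engraving tool with a wooden handle lying on the bench, 150 mm long, about 30 mm high, bystander. Origin: under its middle; x along the tool to its tip.
Not all that is in view belongs to the job. Of the things that look like the lap, the middle-sized one is meant.

How it is judged (in metres and radians):
On the way, in this order (a step that is already met when the one before it is completed fails the run):
1. the cork backing disc lies flat in the middle of the platen, released (horizontal distance between backing and platen_top below 0.008 m and z of backing in the frame of platen_top between -0.003 and 0.003 m and angle between backing's own z axis and vertical below 0.06 rad and contact force between backing and the fingers below 0.1 N), for 0.2 s.
2. the lap disc lies centred on the backing disc, released (horizontal distance between backing and platen_top below 0.008 m and z of backing in the frame of platen_top between -0.003 and 0.003 m and angle between each of backing, lap's own z axis and vertical below 0.06 rad and horizontal distance between lap and backing below 0.007 m and z of lap in the frame of backing between 0.009 and 0.015 m and contact force between lap and the fingers below 0.1 N), for 0.2 s.
3. the knob has dropped fully home on the spindle (horizontal distance between backing and platen_top below 0.008 m and z of backing in the frame of platen_top between -0.003 and 0.003 m and angle between each of backing, lap's own z axis and vertical below 0.06 rad and horizontal distance between lap and backing below 0.007 m and z of lap in the frame of backing between 0.009 and 0.015 m and x of knob in the frame of spindle_foot between -0.004 and 0.004 m and y of knob in the frame of spindle_foot between -0.004 and 0.004 m and z of knob in the frame of spindle_foot between -0.003 and 0.003 m and angle between the z axis of knob and the z axis of spindle_foot, either way round below 0.1 rad), for 0.2 s.
At the end, for the whole second after the job is handed in: The backing disc lies flat on the platen within 8 mm of its centre; the lap disc lies flat on it within 7 mm of its centre; the knob's underside is within 3 mm of the console, centred on the spindle within 4 mm and in line with it within 0.1 rad; all three are released and at rest (all of step 3 and contact force between each of backing, lap, knob and the fingers below 0.1 N and linear speed of each of backing, lap, knob below 0.02 m/s); the robot touches nothing.
It fails at once if a stone, the paste box, the marker, the brush pot or the graver is moved more than 20 mm (distance of any of stone_wide, stone_tall, paste_box, marker, brush_pot, graver from where it was at the start of the episode above 0.02 m).
It also fails if it takes over 72 s, if anything falls off the work surface, if the arm or the gripper's body presses on something with over 40 N, if the wrist force passes 120 N, or if a joint passes its speed limit or range.

## Robot

A 6-joint arm with a two-finger parallel gripper is mounted at the origin on the work surface. World frame = base frame: x ahead of the robot, y to its left, z up, the work surface at z = 0. Lengths are in mm, angles in rad, forces in N, time in s.
With the tool pointing down it reaches from about 200 to 875 mm from the base axis. Payload 3.4 kg.
Tool frame: the origin (TCP) lies on the centre line of the jaws, within the pads' length; the fingertips stand 11 mm ahead of it and the grasp point (between the pads) lies 8 mm behind it; x points along the fingers, z is the direction in which the jaws open and shut, and the axes are right-handed (so a half turn about x gives the same grasp; the last joint's range is limited). The gripper opens to 94 mm and grips with 3 to 60 N. Pads are 16 mm wide; open, the fingers measure 119 mm over their backs; the gripper's body (75 mm by 177 mm) begins 78 mm behind the grasp point.
Start: joints at [-0.121, 0.276, 1.505, -0, 1.361, -0.121], TCP at [575.034, -0.01, 216.493] pointing down, gripper open.
Joint ranges: [-2.89, 2.89], [-0.75, 2.08], [0.22, 2.7], [-1.18, 4.32], [0.11, 2.71], [-2.7, 2.7]. Speed limits (rad/s): [2.57, 2.57, 3.14, 3.14, 3.14, 3.14].

## Interface

Orientations are given as a rotation vector (axis times angle).
In Python, from cell import * gives the robot as it stands.
- The arm moves only by the tool carry_out, never from a script. Its argument "series" is a list of rows, each a list of 2 entries, a list of its own where there are three numbers: the shift along the tool's x, y, z in units of 50 mm (1.0 is 50 mm), then the turn about the tool's x in units of 6 degrees (1.0 is 6 degrees). A call has 1 to 10 rows; each row shifts and turns the commanded pose from where the row before left it, along the tool's axes as they then stand; what a row does not reach is not made up. A row lasts 1/8 s, in which the tool goes at most 62.5 mm and 10.7 degrees, less where a joint would pass 70% of its speed; a pose out of reach is approached as far as the arm can. A call is refused whole if a number of a shift passes 1 or a number of a turn 1, either way. A call with a gripper value outside its range is refused whole. "grip" is the finger opening in mm, from 0 to 94, set as the call begins (left out, the last holds). The fingers move at their own pace and stop on an object; the grip force is fixed at half the most. Time passes only in rows, so rows that do not move let the fingers close. It gives the time, the measured TCP pose, the force and the opening at its end, in the units of the state.
- read_state(): the state, without advancing time (a new reading comes with each control period).
- read_camera(name): name is "scene" or "side" or "wrist"; returns a dict with "color" (420x560x3 uint8, red, green, blue), "fx", "fy", "cx", "cy" (pixels), "view" (4x4, takes a point from world to camera coordinates). Camera axes: x right, y down, z forward; pixel columns grow to the right and rows downward; lengths in mm; the calibration is good to about 2 mm. A picture is of the moment at which its call begins. There is no depth.
- job_done(): hands the job in, once; it reports no verdict.
The state is a dict: "time_s": time; "joint_positions": joint angles; "dq": joint speeds; "joint_efforts": joint torques, N m; "position": TCP position; "tcp_rot": TCP orientation; "ft_force": force on the tool from outside, world axes, zero at the start; "ft_torque": the same for the moment, N m; "opening": finger opening in mm.
Only numpy, scipy, OpenCV 4.12 (cv2) and the standard library are available. Lean on these libraries where they do the work, as an engineer would, in place of code of your own. Each camera call takes 0.05 s, during which the arm holds its last target.

## Working session

There is one attempt and no reset: what is moved stays moved. The work goes in short steps, Python scripts to look and compute and a tool call to move; the robot and the scene stay as the last step left them, time stands still between calls to the robot, and variables do not carry over. Pictures are saved under pics/ and viewed, and the job is handed in when it is done.

Besides the shell and the picture viewer there is one more tool, called after ">>>" as name(argument=value, ...), one argument or row to a line, values as JSON. carry_out: Moves the arm, as the interface text tells. Its arguments: {"type":"object","properties":{"series":{"type":"array"},"grip":{"type":"number"}},"required":["series"]}

```bash
ls; mkdir -p pics
cat > h.py <<'E'
from cell import *
import numpy as np, cv2
from scipy.spatial.transform import Rotation as R
def snap(n,f,crop=None,s=1):
    c=read_camera(n); im=c["color"][:,:,::-1].copy()
    np.savez('pics/'+f+'.npz',K=[c["fx"],c["fy"],c["cx"],c["cy"]],view=c["view"],im=im)
    if crop: x0,y0,x1,y1=crop; im=im[y0:y1,x0:x1]
    im=cv2.resize(im,None,fx=s,fy=s,interpolation=cv2.INTER_CUBIC)
    cv2.imwrite('pics/'+f+'.png',im); return c
def crop(f,box,s,out):
    im=np.load('pics/'+f+'.npz')['im']; x0,y0,x1,y1=box
    cv2.imwrite('pics/'+out+'.png',cv2.resize(im[y0:y1,x0:x1],None,fx=s,fy=s,interpolation=cv2.INTER_CUBIC))
def ray(f,u,v):
    d=np.load('pics/'+f+'.npz'); fx,fy,cx,cy=d['K']; V=d['view']
    r=V[:3,:3].T@np.array([(u-cx)/fx,(v-cy)/fy,1]); o=-V[:3,:3].T@V[:3,3]; return o,r
def onz(f,u,v,z):
    o,r=ray(f,u,v); return o+r*(z-o[2])/r[2]
def proj(f,p):
    d=np.load('pics/'+f+'.npz'); fx,fy,cx,cy=d['K']; V=d['view']
    q=V[:3,:3]@np.array(p)+V[:3,3]; return np.array([fx*q[0]/q[2]+cx,fy*q[1]/q[2]+cy])
def tri(l):
    A=np.zeros((3,3));b=np.zeros(3)
    for f,u,v in l:
        o,r=ray(f,u,v); r/=np.linalg.norm(r); M=np.eye(3)-np.outer(r,r); A+=M;b+=M@o
    return np.linalg.solve(A,b)
def toolshift(dw):
    s=read_state(); return R.from_rotvec(s['tcp_rot']).inv().apply(dw)/50
E
python3 - <<'E'
from h import *
for n in("scene","side","wrist"): snap(n,n+'0')
s=read_state(); print({k:np.round(v,3) for k,v in s.items()}); print(R.from_rotvec(s['tcp_rot']).as_matrix().round(3))
E
```

```text
pics
{'time_s': np.float64(0.15), 'joint_positions': array([-0.121,  0.276,  1.506,  0.   ,  1.361, -0.121]), 'dq': array([-0.002, -0.001, -0.004, -0.   ,  0.   ,  0.001]), 'joint_efforts': array([ 2.0000e-03, -4.0493e+01, -2.3743e+01,  7.0000e-02,  3.2000e-02,
       -0.0000e+00]), 'position': array([5.74630e+02, 3.70000e-02, 2.15841e+02]), 'tcp_rot': array([0.   , 1.572, 0.   ]), 'ft_force': array([-0.539,  0.762,  1.193]), 'ft_torque': array([-0.034,  0.029,  0.014]), 'opening': np.float64(94.246)}
[[-0.001  0.     1.   ]
 [ 0.     1.    -0.   ]
 [-1.     0.    -0.001]]
```

View pics/scene0.png

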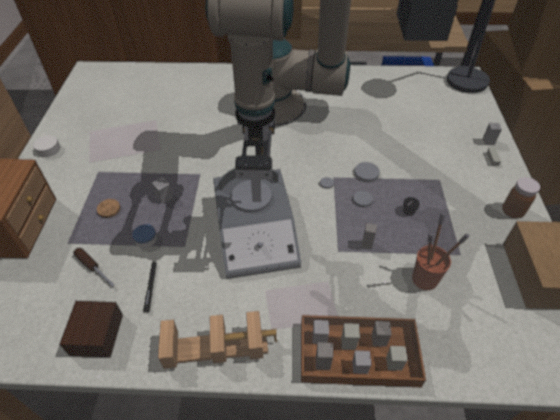

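View pics/side0.png

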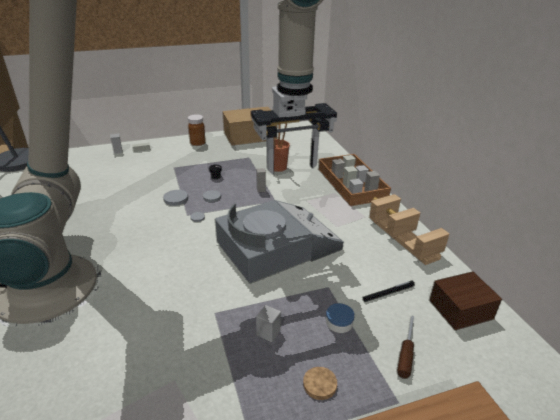

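View pics/wrist0.png

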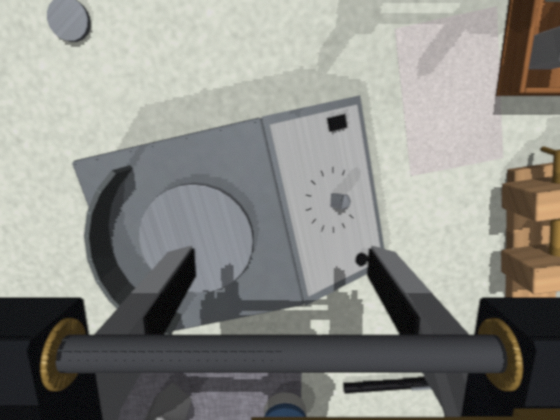

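Run:
```python
from h import *
crop('scene0',(310,150,450,255),5.7,'s_right'); crop('scene0',(200,160,310,280),5,'s_mach'); crop('scene0',(70,170,210,310),4.2,'s_left'); crop('side0',(150,150,290,255),5.7,'d_right')
```

```text
(no output)
```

View pics/s_right.png

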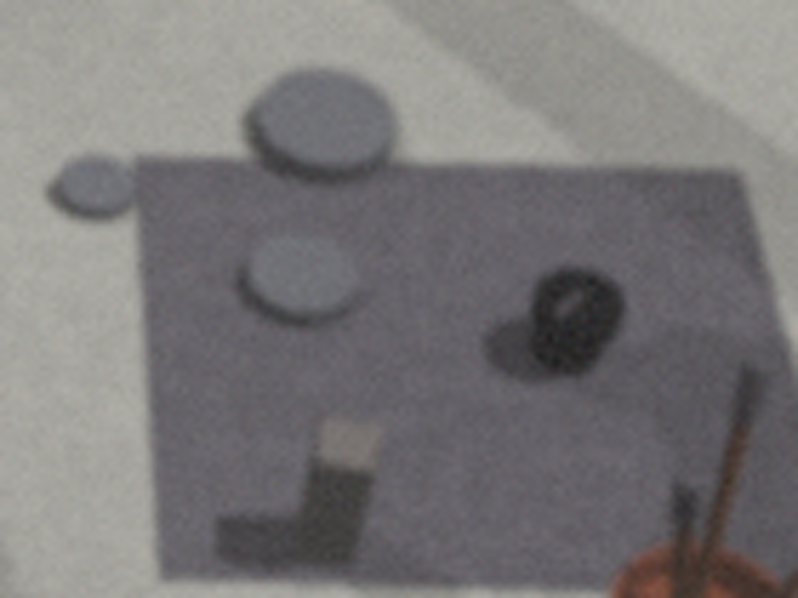

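View pics/s_mach.png

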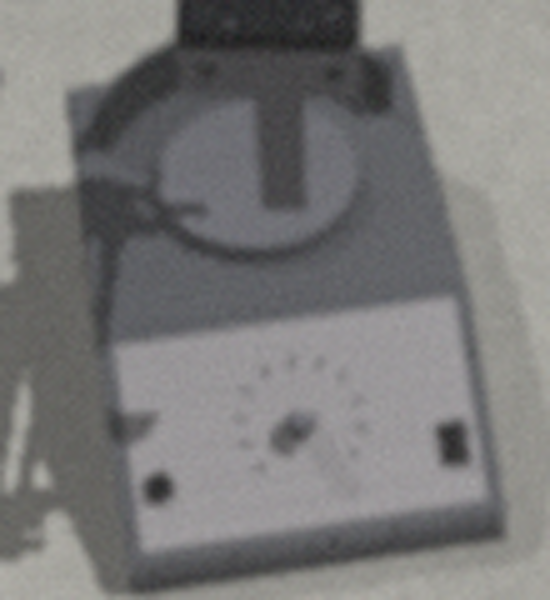

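View pics/s_left.png

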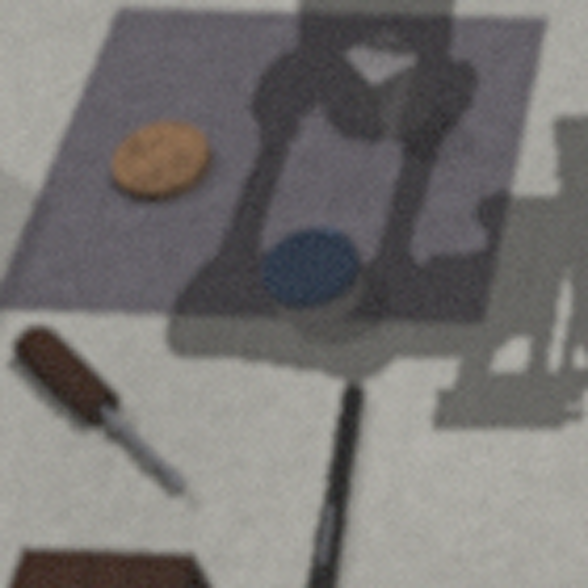

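View pics/d_right.png

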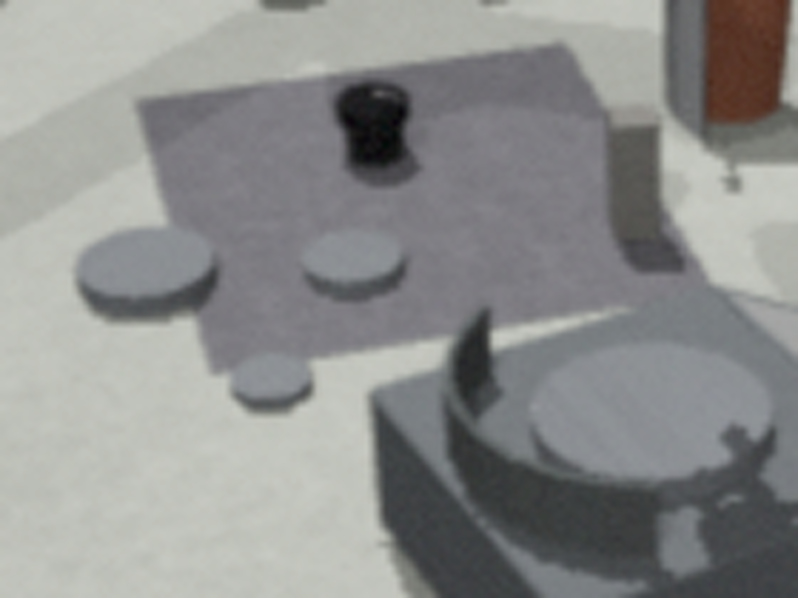

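Run:
```python
from h import *
def p(n,a):print(n,np.round(a,1))
p('back',onz('scene0',108.8,207.4,12));p('back',onz('side0',320,382,12))
p('lap',onz('scene0',363,197.5,10));p('lap',onz('side0',211.9,195.1,10))
p('large',onz('scene0',367,171,10));p('small',onz('scene0',327,182,10))
p('knob',onz('scene0',411.2,202.6,38));p('knob',onz('side0',215.4,168,38))
p('plat',onz('scene0',251.6,195,92));p('plat',onz('side0',264.4,222.3,92));p('plat',onz('wrist0',196,238,92))
p('corner1',onz('wrist0',262,119,80));p('corner2',onz('wrist0',303,301,80))
p('cornback',onz('wrist0',74,161,80));
p('back bottom', onz('wrist0',361,97,25))
p('spind end',onz('scene0',260,245,69.3));p('spind end w',onz('wrist0',338,202,69.3))
p('graver',onz('scene0',95,265,10));p('pbox',onz('scene0',144,234,28));p('stonetall',onz('scene0',371,227,70))
p('stonewide',onz('scene0',161,183,55)); p('stonewide side',onz('side0',267,318,55));p('marker',onz('scene0',151,285,8));p('pot',onz('scene0',431,262,85))
crop('wrist0',(280,130,400,270),5,'w_sp')
crop('side0',(200,270,380,410),4,'d_left')
```

```text
back [ 486.7 -411.7   12. ]
back [ 482.4 -417.8   12. ]
lap [425.3 266.5  10. ]
lap [424.8 262.1  10. ]
large [322.2 286.9  10. ]
small [370.  171.6  10. ]
knob [464.8 383.2  38. ]
knob [459.9 374.   38. ]
plat [502.3 -25.6  92. ]
plat [498.1 -30.9  92. ]
plat [500.2 -23.7  92. ]
corner1 [558.6  76.9  80. ]
corner2 [595.6 -91.1  80. ]
cornback [396.5  41.9  80. ]
back bottom [652.   97.9  25. ]
spind end [638.    3.1  69.3]
spind end w [626.8   3.5  69.3]
graver [ 668.3 -393.6   10. ]
pbox [ 584.4 -290.3   28. ]
stonetall [575.7 264.2  70. ]
stonewide [ 433.2 -274.1   55. ]
stonewide side [ 426.  -285.9   55. ]
marker [ 716.9 -247.2    8. ]
pot [681.9 382.1  85. ]
```

View pics/w_sp.png

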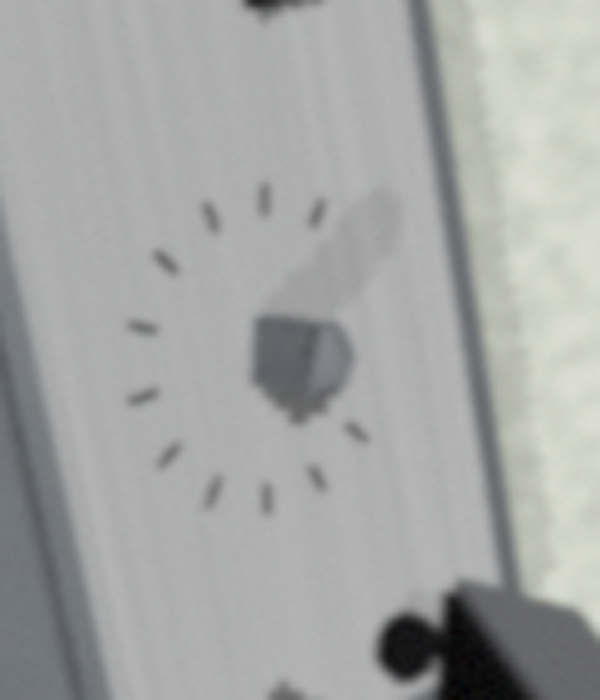

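View pics/d_left.png

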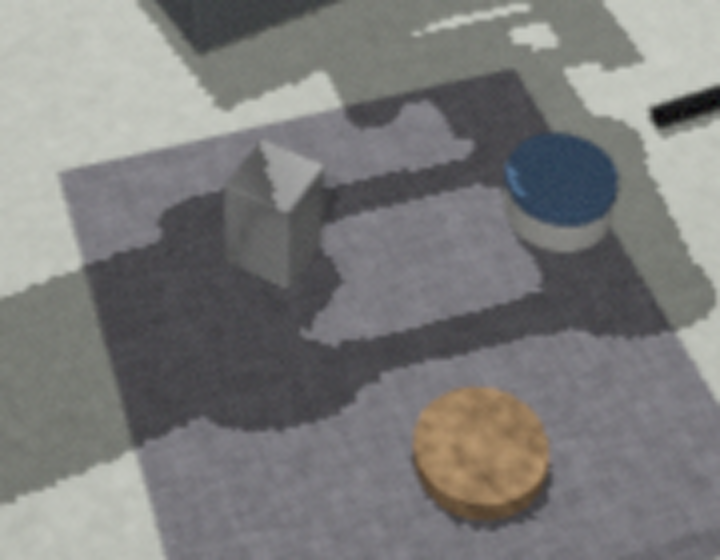

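Run:
```python
from h import *
s=read_state();p=s['position']
d=np.load('pics/wrist0.npz');V=d['view'];print('cam',(-V[:3,:3].T@V[:3,3]-p).round(1),V[:3,:3].round(3),d['K'])
print('centre',onz('wrist0',280,210,0)-p,'tcp px',proj('wrist0',p))
for a in [(437,218),(465,236)]:
  print('brush',onz('scene0',*a,195).round(),onz('scene0',*a,150).round())
print(onz('scene0',48,190,80))
```

```text
cam [1.00e-01 7.48e+01 1.68e+02] [[ 1.     0.    -0.   ]
 [ 0.    -0.967  0.256]
 [-0.    -0.256 -0.967]] [351.37868533 351.37868533 281.1670506  214.50964319]
centre [  -1.33546357  -21.50857894 -215.8405079 ] tcp px [281.06940925 271.2696644 ]
brush [648. 373. 195.] [610. 392. 150.]
brush [694. 420. 195.] [658. 442. 150.]
[ 492.10340766 -548.6019448    80.        ]
```

>>> carry_out(
  series=[
    [[0, -0.92, -0.2], 0],
    [[0, -0.92, -0.2], 0],
    [[0, -0.92, -0.2], 0],
    [[0, -0.92, -0.2], 0],
    [[0.2, -0.92, -0.2], 0],
    [[0.3, -0.92, -0.2], 0],
    [[0.3, -0.92, -0.2], 0],
    [[0.3, -0.92, -0.2], 0],
    [[0.2, -0.92, -0.2], 0],
    [[0, 0, 0], 0],
  ],
)

```text
time_s: 1.4
position: [483.5, -416.8, 149.6]
tcp_rot: [0.004, 1.573, -0.002]
ft_force: [-0.2, 0.7, 0.8]
opening: 94.3
```

Run:
```python
from h import *
snap('wrist','w1'); s=read_state(); print(s['position'],s['tcp_rot'],s['time_s'])
```

```text
[ 484.13375616 -414.82010401  150.27763556] [ 3.51062571e-03  1.57205833e+00 -5.37494428e-04] 1.45
```

View pics/w1.png

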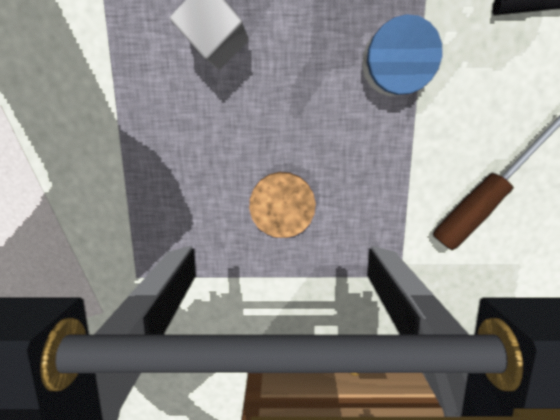

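Run:
```python
from h import *
import cv2
im=np.load('pics/w1.npz')['im']; hsv=cv2.cvtColor(im,cv2.COLOR_BGR2HSV)
m=((hsv[...,0]>8)&(hsv[...,0]<22)&(hsv[...,1]>90)&(hsv[...,2]>120)).astype(np.uint8); m[260:]=0; m[:,:220]=0; m[:,340:]=0
ys,xs=np.nonzero(m); print(xs.min(),xs.max(),ys.min(),ys.max())
u=(xs.min()+xs.max()+1)/2
print(onz('w1',282.3,205,10).round(1),onz('w1',u-.5,(ys.min()+ys.max())/2,10))
print('chest',onz('w1',260,376,80)); print('graver',onz('w1',445,240,25), 'pbox',onz('w1',405,54,28))
```

```text
250 314 172 236
[ 484.6 -414.5   10. ] [ 484.33988867 -413.56980015   10.        ]
chest [ 466.34496702 -537.84163175   80.        ]
graver [ 627.39084275 -443.01144278   25.        ] pbox [ 578.27051926 -292.56966511   28.        ]
```

>>> carry_out(
  series=[
    [[0.7, 0.02, 0], 0],
    [[0.8, 0, 0], 0],
    [[0.7, 0, 0], 0],
    [[0.35, 0, 0], 0],
    [[0.18, 0, 0], 0],
    [[0, 0, 0], 0],
  ],
)

```text
time_s: 2.2
position: [485.5, -412.9, 15.4]
tcp_rot: [-0.001, 1.57, 0.0]
ft_force: [-0.1, -0.2, -0.2]
opening: 93.6
```

>>> carry_out(
  series=[
    [[0, 0, 0], 0],
    [[0, 0, 0], 0],
    [[0, 0, 0], 0],
    [[0, 0, 0], 0],
    [[0, 0, 0], 0],
    [[0, 0, 0], 0],
  ],
  grip=45,
)

```text
time_s: 2.95
position: [485.1, -413.2, 15.3]
tcp_rot: [-0.0, 1.571, -0.0]
ft_force: [-1.8, 0.2, 3.2]
opening: 58.7
```

>>> carry_out(
  series=[
    [[-0.6, 0, 0], 0],
    [[-0.9, 0, 0], 0],
    [[-0.9, 0.3, 0], 0],
    [[-0.6, 0.8, 0.05], 0],
    [[-0.1, 1, 0.05], 0],
    [[0, 1, 0.05], 0],
    [[0, 1, 0.05], 0],
    [[0, 1, 0.05], 0],
    [[0, 0.9, 0.05], 0],
    [[0, 0, 0], 0],
  ],
)

```text
time_s: 4.2
position: [499.5, -110.2, 169.8]
tcp_rot: [-0.002, 1.571, 0.004]
ft_force: [0.7, -0.6, -0.1]
opening: 59.3
```

Run:
```python
from h import *
snap('wrist','w2'); s=read_state(); print(s['position'],s['tcp_rot'],s['time_s'],s['opening'])
```

```text
[ 499.89848483 -112.00486188  169.90472255] [-0.00253366  1.57086713  0.00190857] 4.25 58.72450391026581
```

View pics/w2.png

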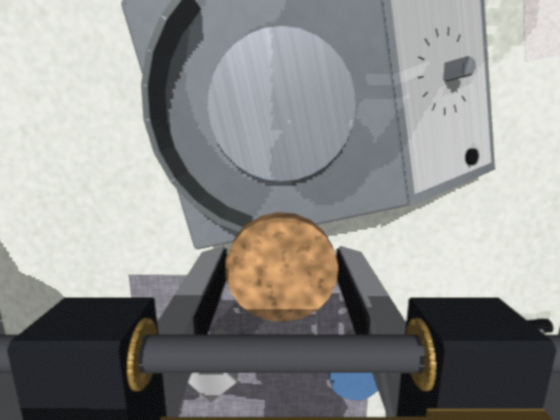

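Run:
```python
from h import *
crop('w2',(400,10,520,110),6,'w2sp'); crop('w2',(200,15,365,195),4,'w2pl')
print(onz('w2',281.5,103.5,92),onz('w2',281.8,267.5,166.6))
a=onz('w2',385,0,80);b=onz('w2',408.5,205,80);print(a,b,np.degrees(np.arctan2(*(b-a)[:2])))
```

```text
[499.53171936 -23.66856698  92.        ] [ 499.98351381 -109.5211498   166.6       ]
[566.9472787  41.8578368  80.       ] [595.66830099 -95.72408849  80.        ] 168.20851538792243
```

View pics/w2sp.png

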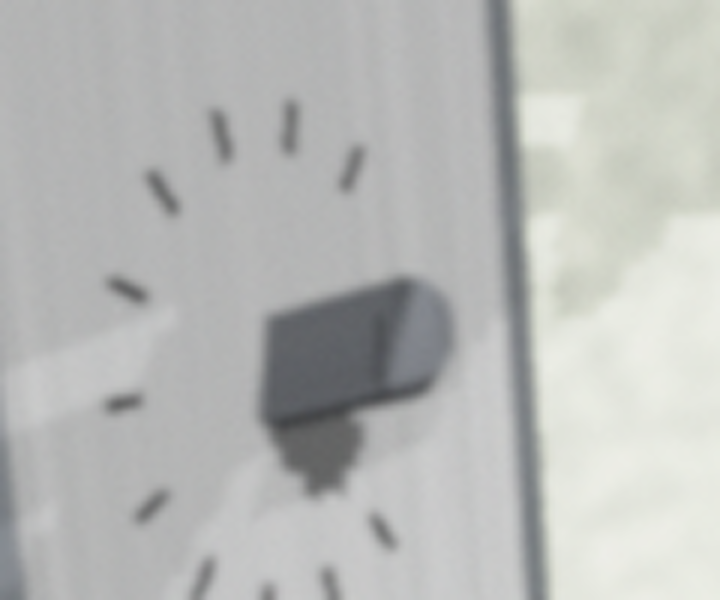

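View pics/w2pl.png

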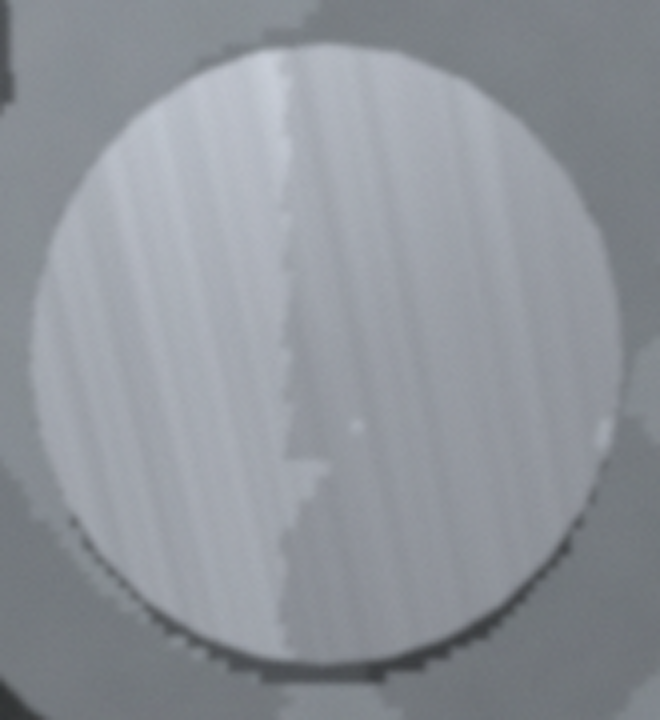

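>>> carry_out(
  series=[
    [[0, 0.5, 0], 0],
    [[0, 0.8, 0], 0],
    [[0, 0.43, 0], 0],
    [[0.4, 0, 0], 0],
    [[0.4, 0, 0], 0],
    [[0.3, 0, 0], 0],
    [[0.13, 0, 0], 0],
    [[0, 0, 0], 0],
    [[0, 0, 0], 0],
  ],
)

```text
time_s: 5.38
position: [500.6, -26.8, 109.0]
tcp_rot: [0.0, 1.57, -0.0]
ft_force: [0.0, 0.2, 0.2]
opening: 59.0
```

Run:
```python
from h import *
snap('wrist','w3'); s=read_state(); print(s['position'],s['ft_force'],s['time_s'],s['opening'])
```

```text
[500.55491428 -26.69707024 109.04440377] [-0.62676567  0.35219552 -0.06980328] 5.425 58.998500291922504
```

View pics/w3.png

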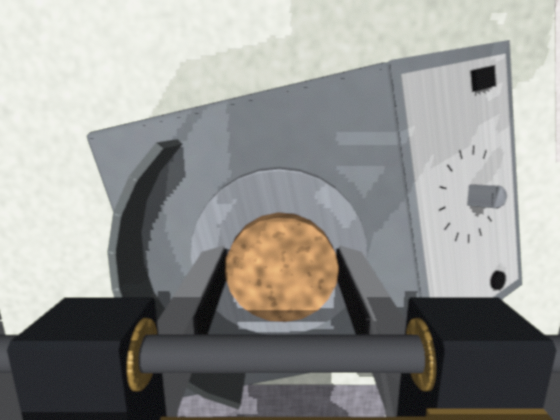

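Run:
```python
from h import *
def ext(c,r):
    P=np.array([proj('w3',[c[0]+r*np.cos(t),c[1]+r*np.sin(t),c[2]]) for t in np.linspace(0,6.283,200)]); return P.min(0).round(1),P.max(0).round(1)
print(ext((500,-24,92),50)); print(ext((500.5,-25,105.5),30))
crop('w3',(180,155,385,340),3.6,'w3c')
```

```text
(array([190.5, 164.8]), array([369. , 332.5]))
(array([223.5, 209.9]), array([337.9, 316.3]))
```

View pics/w3c.png

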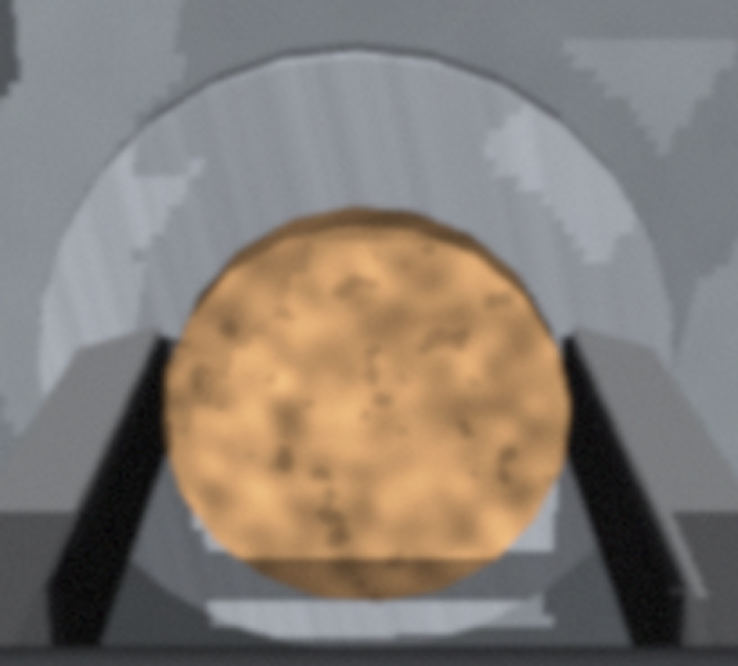

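>>> carry_out(
  series=[
    [[0, 0.06, -0.03], 0],
    [[0.02, 0, 0], 0],
    [[0.01, 0, 0], 0],
    [[0, 0, 0], 0],
  ],
)

```text
time_s: 5.92
position: [498.5, -23.4, 107.3]
tcp_rot: [0.0, 1.571, 0.0]
ft_force: [-0.7, 0.3, 1.8]
opening: 59.3
```

>>> carry_out(
  series=[
    [[0, 0, 0], 0],
    [[0, 0, 0], 0],
    [[0, 0, 0], 0],
    [[-0.2, 0, 0], 0],
    [[-0.8, 0, 0], 0],
    [[-0.6, 0, 0], 0],
    [[0, 0, 0], 0],
  ],
  grip=78,
)

```text
time_s: 6.8
position: [500.5, -23.8, 189.8]
tcp_rot: [-0.001, 1.564, -0.001]
ft_force: [-0.1, -1.1, -0.1]
opening: 78.0
```

Run:
```python
from h import *
snap('wrist','w4'); s=read_state(); print(s['position'],s['ft_force'],s['time_s'],s['opening'])
```

```text
[499.16076719 -23.64074406 188.06663617] [-0.85917293 -0.12504994 -1.03979348] 6.85 77.87869857541388
```

View pics/w4.png

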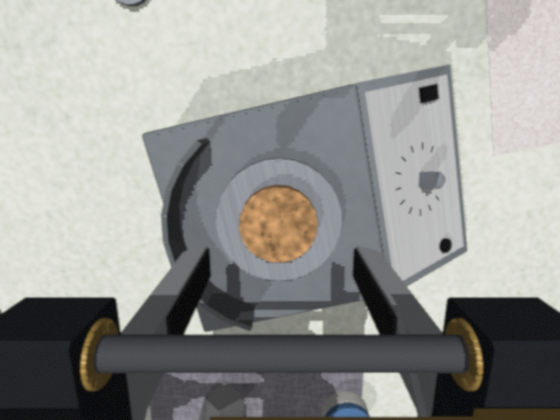

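Run:
```python
from h import *
crop('w4',(200,145,360,295),4,'w4c')
print(onz('w4',279.5,219,92),onz('w4',279,224,104))
```

```text
[500.05365861 -23.22423971  92.        ] [499.64125888 -23.77574684 104.        ]
```

View pics/w4c.png

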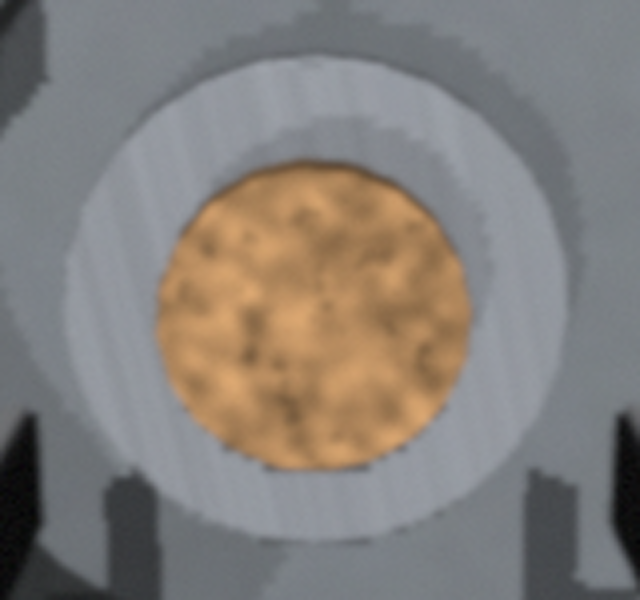

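Cork sits within about 1 mm of the platen centre, at (499.8, -23.5). Next the lap: candidates in the scene image are small (327,182), middle (363,198) and large (367,171). The middle one at (363,198) is meant, and the crop s_right confirmed the sizes.

>>> carry_out(
  series=[
    [[0, 0.6, -0.2], 0],
    [[0, 0.9, -0.3], 0],
    [[0, 0.9, -0.3], 0],
    [[0, 0.9, -0.3], 0],
    [[0.2, 0.9, -0.3], 0],
    [[0.3, 0.9, -0.1], 0],
    [[0.26, 0.66, 0], 0],
    [[0, 0, 0], 0],
    [[0, 0, 0], 0],
  ],
)

```text
time_s: 7.98
position: [423.0, 263.6, 148.2]
tcp_rot: [-0.001, 1.572, -0.001]
ft_force: [-0.3, 0.4, 1.1]
opening: 77.9
```

Run:
```python
from h import *
snap('wrist','w5'); s=read_state(); print(s['position'],s['tcp_rot'],s['time_s'],s['opening'])
```

```text
[423.30496504 263.49839756 148.68857997] [-3.97468181e-04  1.57152542e+00 -1.17673999e-03] 8.025 77.75683116062865
```

View pics/w5.png

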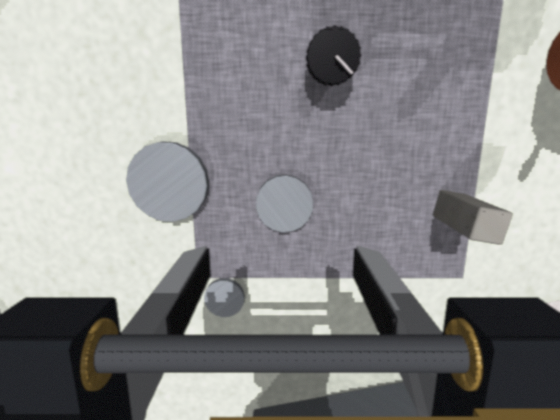

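Run:
```python
from h import *
a=onz('w5',256.3,204,9);b=onz('w5',313.7,204,9);print('lap',onz('w5',285,204,9),'dia',b[0]-a[0])
print('knob c',onz('w5',333.5,55,36))
crop('w5',(250,170,325,240),5,'w5lap'); crop('w5',(295,15,375,115),6,'w5k')
```

```text
lap [426.50063178 266.63072657   9.        ] dia 51.52568468235614
knob c [461.51194538 385.61986368  36.        ]
```

View pics/w5lap.png

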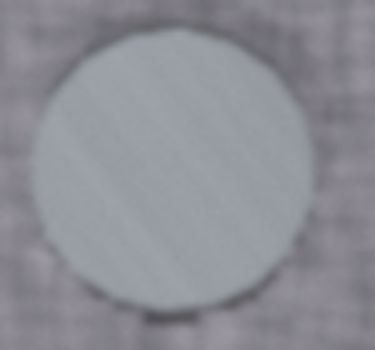

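View pics/w5k.png

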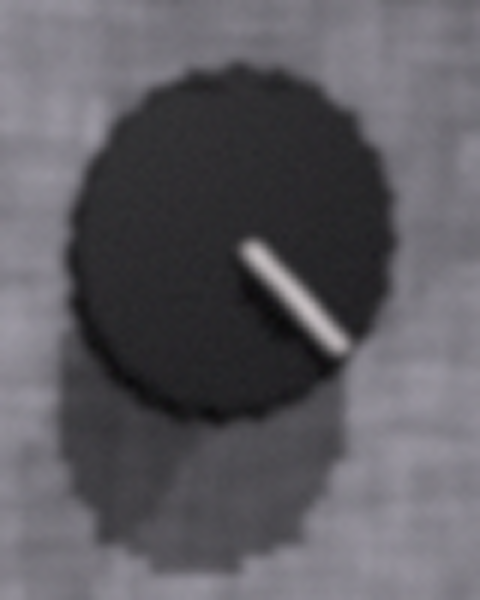

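Run:
```python
from h import *
a=onz('w5',295+250/6,15+245/6,40);b=onz('w5',295+343/6,15+345/6,40);print(a,b,np.degrees(np.arctan2((b-a)[1],(b-a)[0])),np.linalg.norm(b-a))
```

```text
[463.28516804 384.39288226  40.        ] [475.13581846 373.09399832  40.        ] -43.634620240004764 16.37384175095858
```

>>> carry_out(
  series=[
    [[0.5, 0.06, 0.05], 0],
    [[0.8, 0, 0], 0],
    [[0.8, 0, 0], 0],
    [[0.4, 0, 0], 0],
    [[0.2, 0, 0], 0],
    [[0, 0, 0], 0],
  ],
)

```text
time_s: 8.78
position: [426.3, 266.8, 14.0]
tcp_rot: [0.001, 1.571, -0.001]
ft_force: [-0.2, 0.3, 0.6]
opening: 78.1
```

>>> carry_out(
  series=[
    [[0, 0, 0], 0],
    [[0, 0, 0], 0],
    [[0, 0, 0], 0],
    [[0, 0, 0], 0],
    [[0, 0, 0], 0],
  ],
  grip=38,
)

```text
time_s: 9.4
position: [426.3, 267.7, 14.6]
tcp_rot: [0.0, 1.57, 0.0]
ft_force: [-0.9, 0.3, 6.0]
opening: 51.0
```

>>> carry_out(
  series=[
    [[-0.6, 0, 0], 0],
    [[-0.9, 0, 0], 0],
    [[-0.9, -0.3, 0.1], 0],
    [[-0.7, -0.8, 0.2], 0],
    [[0, -1, 0.24], 0],
    [[0, -1, 0.24], 0],
    [[0, -1, 0.24], 0],
    [[0, -1, 0.24], 0],
    [[0, -0.72, 0.22], 0],
    [[0, 0, 0], 0],
  ],
)

```text
time_s: 10.65
position: [500.6, -25.8, 168.3]
tcp_rot: [0.002, 1.571, -0.003]
ft_force: [-0.4, 1.1, -2.1]
opening: 50.8
```

>>> carry_out(
  series=[
    [[0.5, 0, 0], 0],
    [[0.3, 0, 0], 0],
    [[0.1, 0, 0], 0],
    [[0, 0, 0], 0],
    [[0, 0, 0], 0],
  ],
)

```text
time_s: 11.28
position: [500.6, -23.3, 124.6]
tcp_rot: [-0.001, 1.569, 0.0]
ft_force: [-0.5, -0.2, -1.8]
opening: 51.2
```

Run:
```python
from h import *
snap('wrist','w6'); s=read_state(); print(s['position'],s['tcp_rot'],s['time_s'],s['opening'])
crop('w6',(180,155,385,340),3.6,'w6c')
z=s['position'][2]
def ext(c,r):
    P=np.array([proj('w6',[c[0]+r*np.cos(t),c[1]+r*np.sin(t),c[2]]) for t in np.linspace(0,6.283,200)]); return P.min(0).round(1),P.max(0).round(1)
p=s['position']
print(ext((499.8,-23.6,104),30),ext((p[0],p[1],z-14.3+10),26))
```

```text
[500.61595054 -23.4129201  124.65876881] [-4.70753316e-04  1.56926048e+00  5.29782481e-05] 11.325 50.91941398578136
(array([227.1, 205.9]), array([331.7, 303.9])) (array([231.7, 220.7]), array([330.1, 312. ]))
```

View pics/w6c.png

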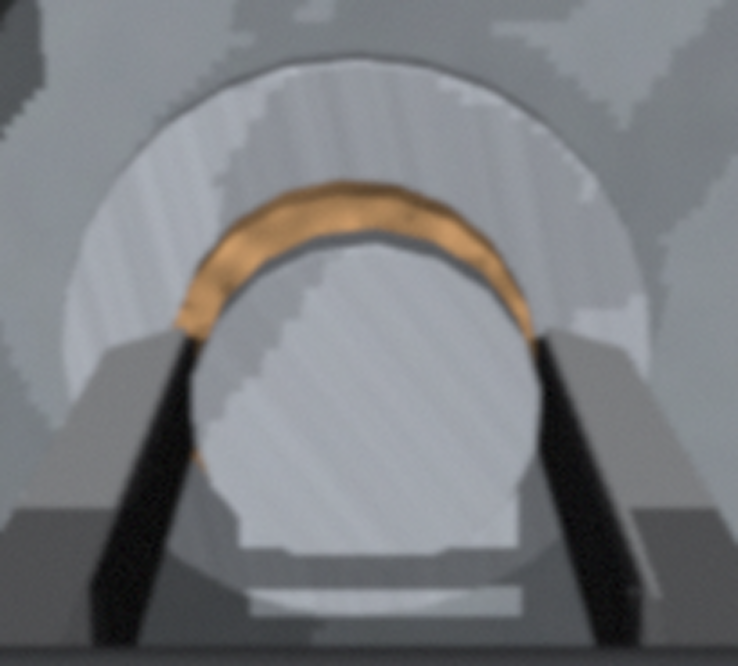

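>>> carry_out(
  series=[
    [[0, 0, -0.02], 0],
    [[0.08, 0, 0], 0],
    [[0.04, 0, 0], 0],
    [[0.01, 0, 0], 0],
    [[0, 0, 0], 0],
  ],
)

```text
time_s: 11.95
position: [498.9, -23.5, 118.5]
tcp_rot: [-0.0, 1.571, -0.0]
ft_force: [-2.4, 0.7, 6.0]
opening: 51.0
```

>>> carry_out(
  series=[
    [[0, 0, 0], 0],
    [[0, 0, 0], 0],
    [[0, 0, 0], 0],
    [[-0.2, 0, 0], 0],
    [[-0.8, 0, 0], 0],
    [[-0.6, 0, 0], 0],
    [[0, 0, 0], 0],
  ],
  grip=74,
)

```text
time_s: 12.82
position: [501.0, -23.8, 200.3]
tcp_rot: [-0.001, 1.565, -0.001]
ft_force: [-0.1, 0.3, -0.5]
opening: 74.3
```

Run:
```python
from h import *
snap('wrist','w7'); s=read_state(); print(s['position'],s['tcp_rot'],s['time_s'],s['opening'])
crop('w7',(180,140,500,340),2.5,'w7c')
```

```text
[499.68127402 -23.62662204 198.51206064] [-3.76861323e-04  1.56808172e+00 -4.26249437e-04] 12.875 74.23570043498722
```

View pics/w7c.png

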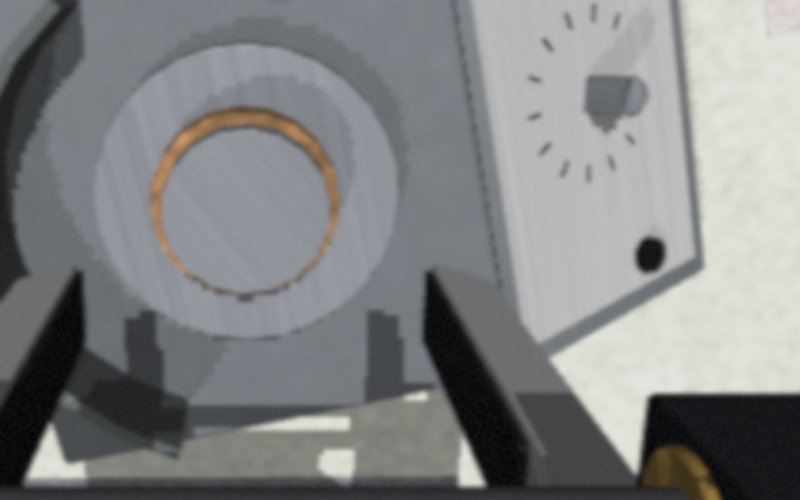

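>>> carry_out(
  series=[
    [[0, 0.14, 0.6], 0],
    [[0.1, 0.14, 0.7], 0],
    [[0.2, 0.14, 0.7], 0],
    [[0.26, 0.12, 0.68], 0],
    [[0, 0, 0], 1],
    [[0, 0, 0], 1],
    [[0, 0, 0], 1],
    [[0, 0, 0], 1],
    [[0, 0, 0], 1],
    [[0, 0, 0], 1],
  ],
)

```text
time_s: 14.12
position: [631.9, 3.6, 167.5]
tcp_rot: [0.494, 1.517, -0.496]
ft_force: [0.3, 0.5, -0.4]
opening: 73.9
```

>>> carry_out(
  series=[
    [[0, 0, 0], 1],
    [[0, 0, 0], 1],
    [[0, 0, 0], 1],
    [[0, 0, 0], 1],
    [[0, 0, 0], 1],
    [[0, 0, 0], 1],
    [[0, 0, 0], 1],
    [[0, 0, 0], 0],
    [[0, 0, 0], 0],
  ],
)

```text
time_s: 15.25
position: [632.5, 3.5, 168.5]
tcp_rot: [1.052, 1.303, -1.053]
ft_force: [0.3, 0.4, -0.9]
opening: 73.8
```

Run:
```python
from h import *
snap('wrist','w8'); s=read_state(); print(s['position'],R.from_rotvec(s['tcp_rot']).as_matrix().round(3),s['joint_positions'],s['time_s'],s['opening'])
```

```text
[632.65373573   3.5255633  168.78700268] [[-0.001  0.978  0.209]
 [ 0.     0.209 -0.978]
 [-1.    -0.001 -0.   ]] [-1.04334795e-01  3.90597329e-01  1.45127185e+00 -1.50508293e-05
  1.30092671e+00  1.25580903e+00] 15.3 74.42897418335997
```

View pics/w8.png

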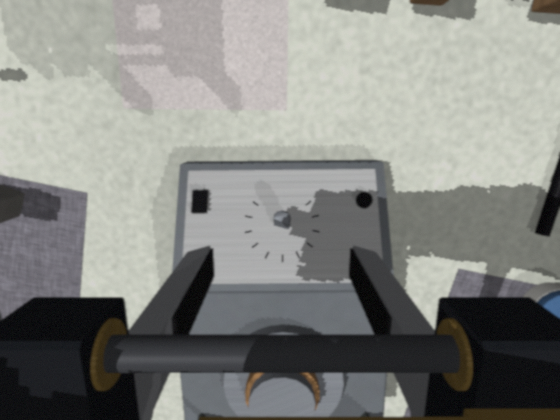

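Run:
```python
from h import *
crop('w8',(250,190,315,265),10,'w8s'); crop('w8',(170,150,400,300),3.4,'w8m')
```

```text
(no output)
```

View pics/w8s.png

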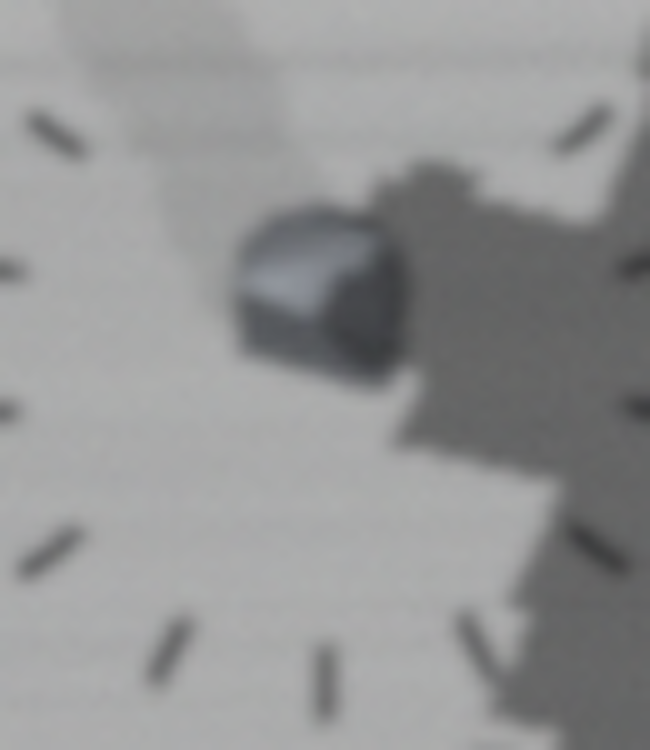

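View pics/w8m.png

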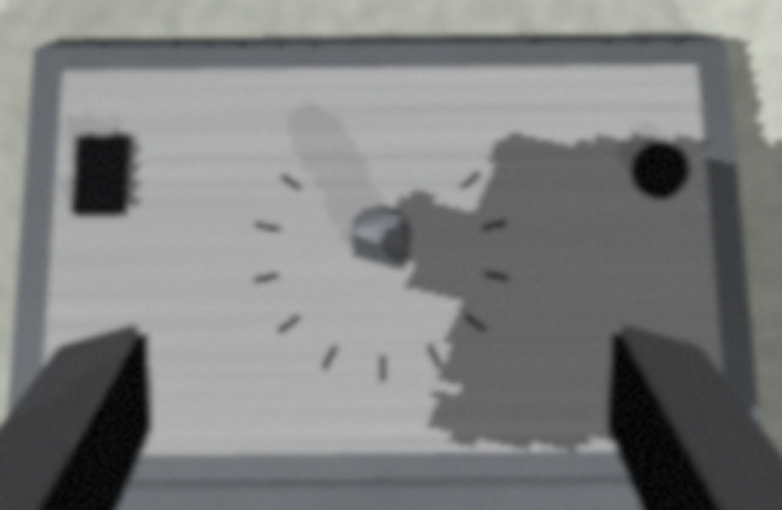

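```bash
cat > fit.py <<'E'
from h import *
from scipy.optimize import least_squares
def frame(yaw):
    x=np.array([-np.cos(yaw),-np.sin(yaw),0]);y=np.array([np.sin(yaw),-np.cos(yaw),0]);up=np.array([0,0,1.])
    c,s=np.cos(np.pi/6),np.sin(np.pi/6)
    return c*x+s*up,y,c*up-s*x   # sx up slope, y, sz
obs=[('w8',0,-1,273.8,225.0),('w8',0,1,288.5,228.5),('w2',0,-1,444.7,63),('w2',0,1,443.7,80.8),('w2',1,-1,467.5,56.3),('w2',1,1,463.8,75)]
H=np.sqrt(40)
def res(p,yaw,L):
    sx,sy,sz=frame(yaw);f=np.array([p[0],p[1],52]);c,s=np.cos(p[2]),np.sin(p[2]);ax=c*sx+s*sy;ay=-s*sx+c*sy
    return np.concatenate([proj(n,f+3*ax+k*H*ay+sz*L*e)-[u,v] for n,e,k,u,v in obs])
for L in(18,20):
  r=least_squares(res,[625,2,0],args=(np.radians(12.1),L));print(L,r.x[:2].round(1),np.degrees(r.x[2]).round(1),r.cost,r.fun.round(1))
print(onz('w8',282.2,225.3,52))
a=onz('w8',50/3.4+170,68/3.4+150,30);b=onz('w8',700/3.4+170,65/3.4+150,30);d=a-b;print('yaw',np.degrees(np.arctan2(d[0],-d[1])),a,b)
a=onz('w8',150/3.4+170,457/3.4+150,79);b=onz('w8',615/3.4+170,455/3.4+150,79);d=b-a;print('yaw',np.degrees(np.arctan2(d[0],-d[1])),a,b)
E
python3 fit.py
```

```text
18 [624.6   1.4] -16.5 2.2096954403940496 [ 0.2 -0.9 -0.  -0.2 -0.4 -0.  -1.1 -0.5 -0.7  0.3  1.2  0.1]
20 [623.9   1.2] -16.7 7.716260302041182 [ 0.3 -0.1  0.   0.6 -1.4  0.3 -2.1 -0.2  0.9 -0.1  2.7 -0.2]
[622.50669601   1.02336451  52.        ]
yaw -167.6280811543076 [647.4828191   93.42201208  30.        ] [683.2358707  -69.57305427  30.        ]
yaw 12.381332378128402 [570.68606964  45.68322893  79.        ] [594.15186619 -61.21138438  79.        ]
```

>>> carry_out(
  series=[
    [[0, -0.19, -0.8], 0],
    [[0, -0.19, -0.92], 0],
    [[0, -0.19, -0.92], 0],
    [[0, -0.19, -0.92], 0],
    [[0, -0.19, -0.92], 0],
    [[0.1, -0.19, -0.92], 0],
    [[0.1, -0.19, -0.92], 0],
    [[0.1, -0.2, -0.92], 0],
    [[0.06, -0.2, -0.92], 0],
    [[0, 0, 0], 0],
  ],
  grip=76,
)

```text
time_s: 16.55
position: [461.8, 387.1, 151.0]
tcp_rot: [1.05, 1.304, -1.05]
ft_force: [-0.4, 0.8, 0.3]
opening: 76.1
```

>>> carry_out(
  series=[
    [[0, 0, 0], -1],
    [[0, 0, 0], -1],
    [[0, 0, 0], -1],
    [[0, 0, 0], -1],
    [[0, 0, 0], -1],
    [[0, 0, 0], -1],
    [[0, 0, 0], -1],
    [[0, 0, 0], -1],
    [[0, 0, 0], -1],
    [[0, 0, 0], -1],
  ],
)

```text
time_s: 17.8
position: [464.2, 383.4, 151.5]
tcp_rot: [0.244, 1.557, -0.245]
ft_force: [-0.9, 0.4, -0.9]
opening: 75.7
```

>>> carry_out(
  series=[
    [[0, 0, 0], -1],
    [[0, 0, 0], -1],
    [[0, 0, 0], -1],
    [[0, 0, 0], -1],
    [[0, 0, 0], -1],
    [[0, 0, 0], -1],
    [[0, 0, 0], -1],
    [[0, 0, 0], -1],
    [[0, 0, 0], -1],
    [[0, 0, 0], -1],
  ],
)

```text
time_s: 19.05
position: [464.2, 383.4, 151.5]
tcp_rot: [-0.576, 1.493, 0.575]
ft_force: [-0.3, 0.6, 0.6]
opening: 76.1
```

>>> carry_out(
  series=[
    [[0, 0, 0], -1],
    [[0, 0, 0], -1],
    [[0, 0, 0], -1],
    [[0, 0, 0], -0.4],
    [[0, 0, 0], 0],
    [[0, 0, 0], 0],
  ],
)

```text
time_s: 19.8
position: [463.9, 384.0, 151.5]
tcp_rot: [-0.847, 1.4, 0.846]
ft_force: [-0.7, -0.0, 0.2]
opening: 76.1
```

Run:
```python
from h import *
snap('wrist','w9'); s=read_state(); print(s['position'],R.from_rotvec(s['tcp_rot']).as_matrix().round(3),s['joint_positions'],s['time_s'],s['opening'])
```

```text
[463.84811445 384.18879023 151.47647179] [[ 0.    -0.886  0.464]
 [-0.     0.464  0.886]
 [-1.    -0.    -0.   ]] [ 5.76391507e-01  3.57902650e-01  1.54868689e+00 -2.25955826e-04
  1.23494741e+00 -5.11866915e-01] 19.85 76.21973585209409
```

View pics/w9.png

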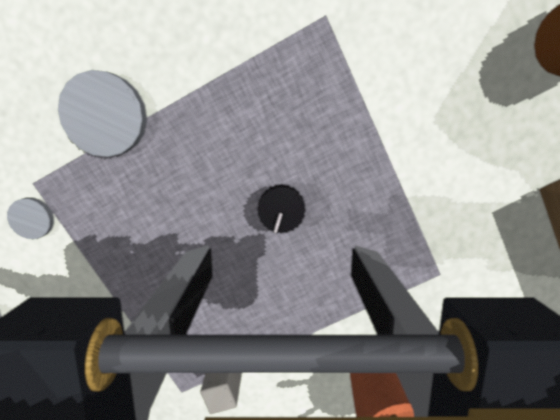

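Run:
```python
from h import *
crop('w9',(245,175,320,245),9,'w9k')
```

```text
(no output)
```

View pics/w9k.png

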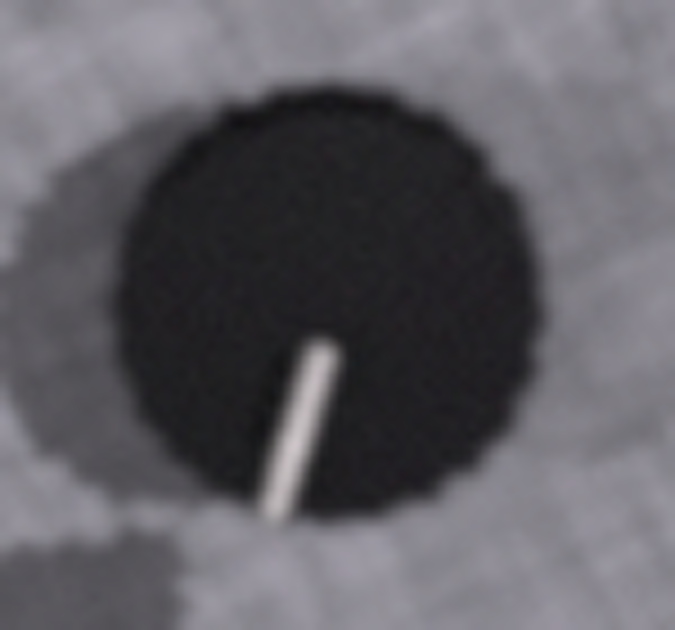

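Run:
```python
from h import *
a=onz('w9',245+322/9,175+345/9,40);b=onz('w9',245+275/9,175+515/9,40);d=b-a
print(a,b,np.degrees(np.arctan2(d[1],d[0])))
c=onz('w9',281.4,208.6,36);print(c)
s=read_state(); Rm=R.from_rotvec(s['tcp_rot']).as_matrix();print('zaz',np.degrees(np.arctan2(Rm[1,2],Rm[0,2])), (Rm.T@(c-s['position'])/50))
```

```text
[463.01165213 384.83343706  40.        ] [475.42607861 373.40887896  40.        ] -42.622267905320896
[460.57680483 386.6902936   36.        ]
zaz 62.35688064287887 [2.30951129 0.08166275 0.01409322]
```

>>> carry_out(
  series=[
    [[0.5, 0.08, 0.01], -0.2],
    [[0.8, 0, 0], 0],
    [[0.7, 0, 0], 0],
    [[0.4, 0, 0], 0],
    [[0.2, 0, 0], 0],
    [[0, 0, 0], 0],
    [[0, 0, 0], 0],
  ],
)

```text
time_s: 20.72
position: [461.1, 387.3, 22.5]
tcp_rot: [-0.863, 1.391, 0.863]
ft_force: [0.7, 0.4, -0.3]
opening: 76.0
```

>>> carry_out(
  series=[
    [[0, 0, 0], 0],
    [[0, 0, 0], 0],
    [[0, 0, 0], 0],
    [[0, 0, 0], 0],
    [[0, 0, 0], 0],
  ],
  grip=28,
)

```text
time_s: 21.35
position: [460.3, 386.9, 21.6]
tcp_rot: [-0.864, 1.393, 0.863]
ft_force: [-0.1, 0.2, 1.2]
opening: 39.4
```

Run:
```python
from h import *
snap('wrist','w10'); s=read_state(); print(s['position'],s['ft_force'],s['time_s'],s['opening'])
crop('w10',(190,190,380,340),4,'w10c')
```

```text
[460.30850045 386.87452521  21.58741799] [-0.55007129 -0.15619212  1.17660527] 21.4 39.193712927591804
```

View pics/w10c.png

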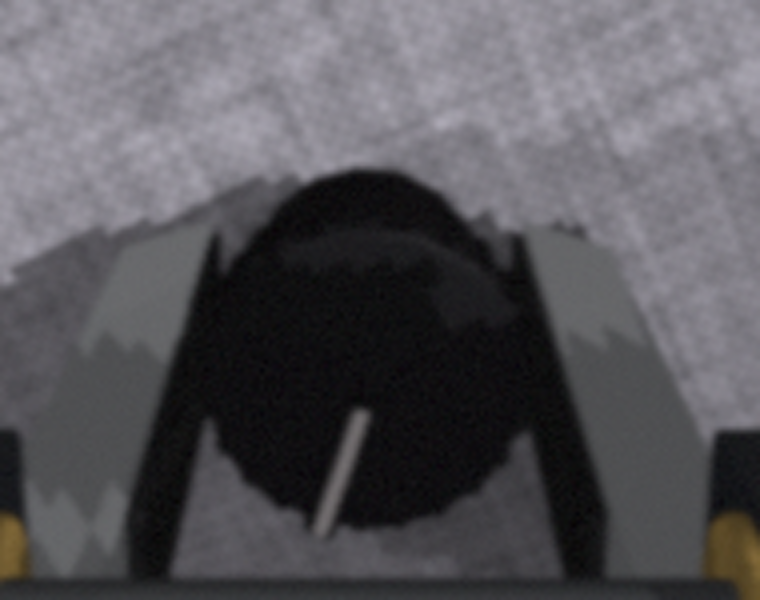

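Run:
```python
from h import *
yaw=np.radians(12.4);xm=np.array([-np.cos(yaw),-np.sin(yaw),0]);ym=np.array([np.sin(yaw),-np.cos(yaw),0])
P=np.array([499.8,-23.7,0])
for f,u,v in [('w4',143.5,133.5),('w4',205,328),('w2',195,247),('w2',124,4),('w3',89,133),('wrist0',74.5,161.5)]:
    q=onz(f,u,v,80)-P; print(f,q@xm,q@ym)
for e in (90,):
    pass
```

```text
w4 87.69624345332728 -86.38227265960728
w4 87.11148978702298 87.20727066696928
w2 88.31656030783037 89.41864874194981
w2 87.98281553593893 -83.25117196556832
w3 87.39998352445299 -86.39381691065648
wrist0 86.56778610473182 -85.81125789356453
```

>>> carry_out(
  series=[
    [[-0.5, 0, 0], 0],
    [[-0.9, 0, 0], 0],
    [[-0.9, 0, 0], 0],
    [[-0.5, 0, 0], 0],
    [[0, 0, 0], 1],
    [[0, 0, 0], 1],
    [[0, 0, 0], 1],
    [[0, 0, 0], 1],
    [[0, 0, 0], 1],
    [[0, 0, 0], 1],
  ],
)

```text
time_s: 22.65
position: [460.1, 386.8, 161.1]
tcp_rot: [-0.375, 1.539, 0.375]
ft_force: [-0.6, 0.6, -1.7]
opening: 39.8
```

>>> carry_out(
  series=[
    [[0, 0, 0], 1],
    [[0, 0, 0], 1],
    [[0, 0, 0], 1],
    [[0, 0, 0], 1],
    [[0, 0, 0], 1],
    [[0, 0, 0], 1],
    [[0, 0, 0], 1],
    [[0, 0, 0], 1],
    [[0, 0, 0], 1],
    [[0, 0, 0], 1],
  ],
)

```text
time_s: 23.9
position: [460.1, 386.8, 161.2]
tcp_rot: [0.445, 1.525, -0.446]
ft_force: [-0.1, 0.7, -0.3]
opening: 39.3
```

>>> carry_out(
  series=[
    [[0, 0, 0], 1],
    [[0, 0, 0], 1],
    [[0, 0, 0], 1],
    [[0, 0, 0], 1],
    [[0, 0, 0], 1],
    [[0, 0, 0], 1],
    [[0, 0, 0], 1],
    [[0, 0, 0], 0.5],
    [[0, 0, 0], 0],
  ],
)

```text
time_s: 25.02
position: [460.1, 386.8, 161.2]
tcp_rot: [1.045, 1.306, -1.046]
ft_force: [-0.6, 0.4, -0.5]
opening: 39.1
```

Run:
```python
from h import *
s=read_state(); Rm=R.from_rotvec(s['tcp_rot']).as_matrix();print(s['position'],'zaz',np.degrees(np.arctan2(Rm[1,2],Rm[0,2])),s['time_s'],s['opening'])
```

```text
[460.14586532 386.76784885 161.21477406] zaz -77.36563043066025 25.025 39.11578799965954
```

>>> carry_out(
  series=[
    [[0, -0.4, 0.86], 0],
    [[0, -0.4, 0.86], 0],
    [[0, -0.41, 0.86], 0],
    [[0, -0.41, 0.86], 0],
    [[0, -0.41, 0.86], 0],
    [[0, -0.41, 0.86], 0],
    [[0, -0.41, 0.87], 0],
    [[0, -0.4, 0.87], 0],
    [[0, 0, 0], 0],
  ],
)

```text
time_s: 26.15
position: [376.3, 12.4, 161.6]
tcp_rot: [1.049, 1.303, -1.049]
ft_force: [0.4, 0.2, -0.7]
opening: 39.1
```

>>> carry_out(
  series=[
    [[0.5, 0, 0], 0],
    [[0.5, 0, 0], 0],
    [[0.35, 0, 0], 0],
    [[0, 0, 0], 0],
  ],
)

```text
time_s: 26.65
position: [376.1, 15.9, 93.1]
tcp_rot: [1.044, 1.309, -1.046]
ft_force: [-0.4, -0.5, 0.1]
opening: 39.6
```

Run:
```python
from h import *
snap('wrist','w11');snap('side','d11'); s=read_state(); print(s['position'],s['tcp_rot'],s['ft_force'],s['time_s'],s['opening'])
crop('d11',(150,120,350,270),4,'d11c')
```

```text
[377.5090164   15.39078183  94.35102321] [ 1.04516904  1.30533464 -1.04419346] [-0.48701728 -0.17856312  0.25389325] 26.75 39.22117994122102
```

View pics/w11.png

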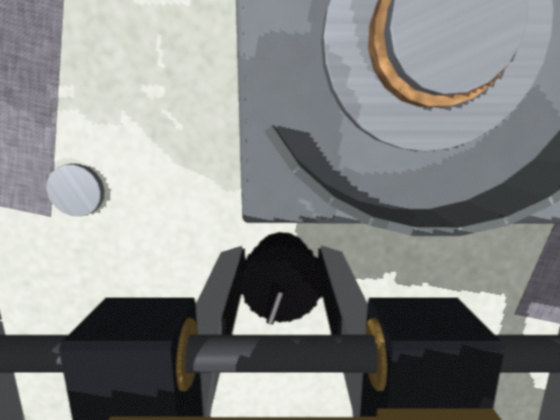

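View pics/d11c.png

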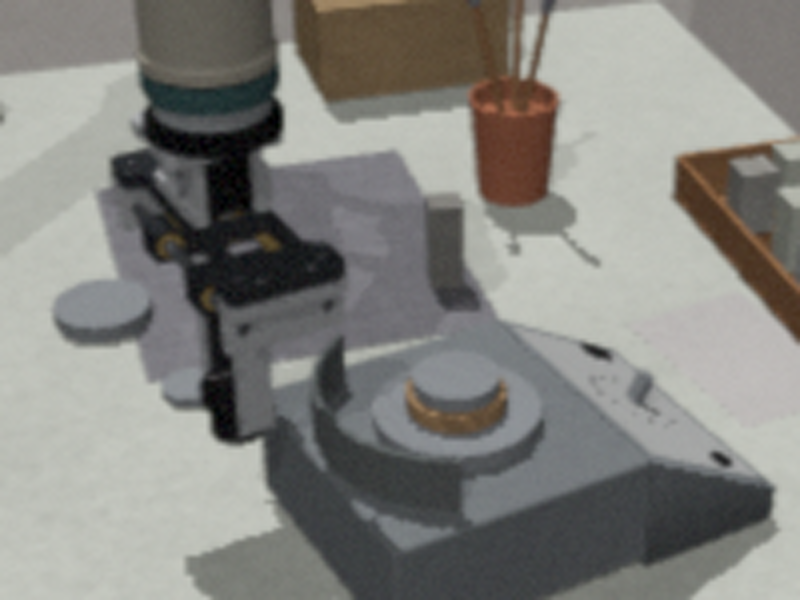

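>>> carry_out(
  series=[
    [[0.02, 0.06, 0], 0],
    [[0, 0.06, 0], 0],
    [[0, 0.05, 0], 0],
    [[0, 0.04, 0], 0],
    [[0, 0, 0], 0],
  ],
)

```text
time_s: 27.38
position: [383.0, 16.7, 92.3]
tcp_rot: [1.04, 1.312, -1.051]
ft_force: [-7.7, -1.5, 3.1]
opening: 39.3
```

>>> carry_out(
  series=[
    [[0, 0.03, 0], 0],
    [[0, 0.03, 0], 0],
    [[0, 0.03, 0], 0],
    [[0, 0, 0], 0],
  ],
)

```text
time_s: 27.88
position: [385.6, 17.7, 91.9]
tcp_rot: [1.039, 1.315, -1.053]
ft_force: [-9.4, -2.6, 4.0]
opening: 39.6
```

Run:
```python
from h import *
snap('wrist','w12'); s=read_state(); print(s['position'],s['tcp_rot'],s['ft_force'],s['ft_torque'],s['time_s'],s['opening'])
crop('w12',(180,190,390,340),3.6,'w12c')
```

```text
[385.66086164  17.68101754  91.91366794] [ 1.03918875  1.31490168 -1.05313283] [-9.87522398 -3.25660261  3.81244347] [-0.50969554  1.95882287 -0.03516157] 27.925 39.07301347702974
```

View pics/w12c.png

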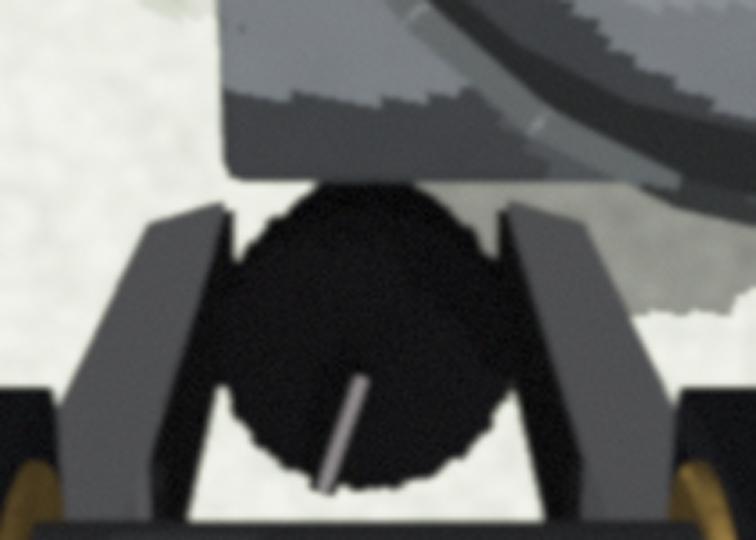

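>>> carry_out(
  series=[
    [[0, -0.2, 0], 0],
    [[-0.11, 0, 0], 0],
    [[0, 0.1, 0], 0],
    [[0, 0.1, 0], 0],
    [[0, 0.06, 0], 0],
    [[0, 0.06, 0], 0],
    [[0, 0, 0], 0],
  ],
)

```text
time_s: 28.8
position: [395.3, 19.3, 98.1]
tcp_rot: [1.043, 1.31, -1.049]
ft_force: [-5.8, -1.4, 2.6]
opening: 39.2
```

>>> carry_out(
  series=[
    [[0, 0.04, 0], 0],
    [[0, 0.04, 0], 0],
    [[0, 0.03, 0], 0],
    [[0, 0, 0], 0],
  ],
)

```text
time_s: 29.3
position: [400.3, 20.4, 98.0]
tcp_rot: [1.043, 1.31, -1.05]
ft_force: [-7.1, -1.7, 3.3]
opening: 38.4
```

Run:
```python
from h import *
snap('wrist','w13'); s=read_state(); print(s['position'],s['tcp_rot'],s['ft_force'],s['time_s'],s['opening'])
crop('w13',(180,190,390,340),3.6,'w13c')
```

```text
[400.2966801   20.43509239  98.01818483] [ 1.04278398  1.30975124 -1.04945095] [-7.4144754  -1.67942141  4.34561417] 29.35 38.07775430084181
```

View pics/w13c.png

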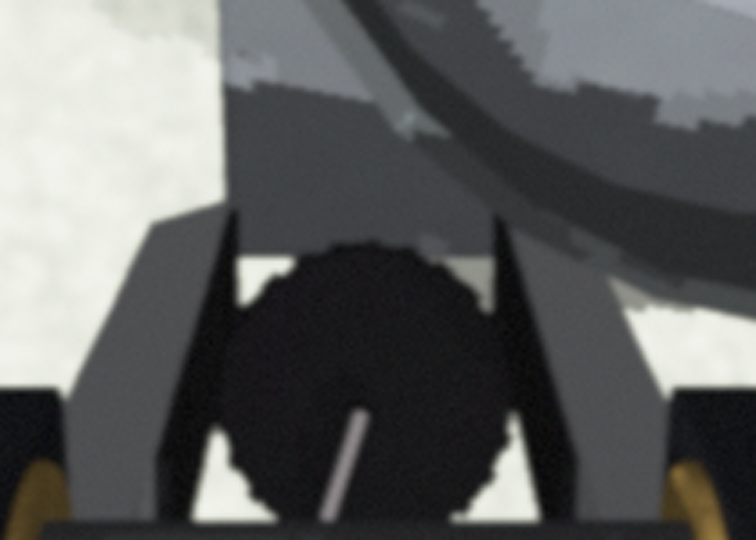

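>>> carry_out(
  series=[
    [[0, -0.3, 0], 0],
    [[-0.4, -0.1, 0], 0],
    [[-0.8, 0, 0], 0],
    [[-0.3, 0, 0], 0],
    [[0, 0, 0], 0],
  ],
)

```text
time_s: 29.98
position: [385.2, 16.0, 174.9]
tcp_rot: [1.048, 1.3, -1.042]
ft_force: [0.1, 0.1, -0.9]
opening: 38.3
```

Run:
```python
from h import *
snap('wrist','w14');snap('side','d14');snap('scene','s14'); s=read_state(); print(s['position'],s['time_s'],s['opening'])
a=proj('d14',s['position']);b=proj('s14',s['position']);print(a,b)
A=[]
for n,p in(('d14',a),('s14',b)):
    im=np.load('pics/'+n+'.npz')['im'];x,y=map(int,p);A.append(cv2.resize(im[y-30:y+35,x-35:x+35],(400,371),interpolation=cv2.INTER_CUBIC))
im=np.load('pics/w14.npz')['im'][190:340,180:390];A.append(cv2.resize(im,(519,371)))
o=np.hstack(A);cv2.imwrite('pics/m14.png',cv2.resize(o,(800,int(371*800/o.shape[1]))))
for i in (0,1):cv2.imwrite('pics/m14_%d.png'%i,A[i])
```

```text
[382.96222976  16.24675088 172.80457764] 30.125 38.40227614654837
[209.62467175 190.33018291] [270.32515791 138.8165187 ]
```

View pics/m14.png

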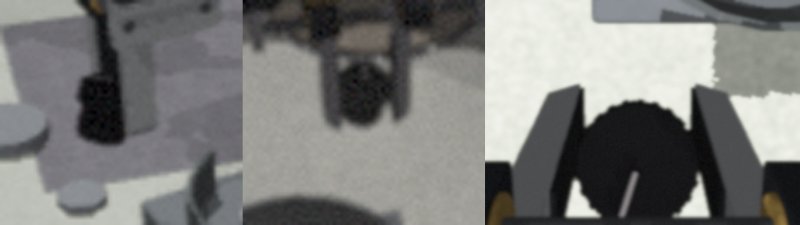

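View pics/m14_0.png

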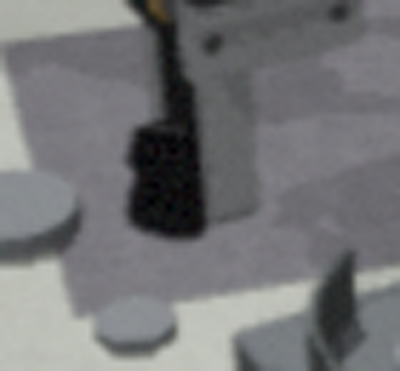

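>>> carry_out(
  series=[
    [[0.2, -0.4, 0], 0],
    [[0.6, -0.4, 0], 0],
    [[0.8, 0, 0], 0],
    [[0.8, 0, 0], 0],
    [[0.4, 0, 0], 0],
    [[0.12, 0, 0], 0],
    [[0, 0, 0], 0],
  ],
)

```text
time_s: 31.0
position: [344.2, 7.4, 27.2]
tcp_rot: [1.045, 1.306, -1.046]
ft_force: [0.2, 0.2, 0.1]
opening: 38.1
```

>>> carry_out(
  series=[
    [[0.04, 0, 0], 0],
    [[0.04, 0, 0], 0],
    [[0.04, 0, 0], 0],
    [[0, 0, 0], 0],
  ],
)

```text
time_s: 31.5
position: [344.9, 7.3, 22.1]
tcp_rot: [1.046, 1.304, -1.045]
ft_force: [-0.9, 0.0, 6.5]
opening: 38.2
```

>>> carry_out(
  series=[
    [[0, 0, 0], 0],
    [[0, 0, 0], 0],
    [[0, 0, 0], 0],
    [[-0.3, 0, 0], 0],
    [[-0.6, 0, 0], 0],
    [[-0.6, 0, 0], 0],
    [[0, 0, 0], 0],
  ],
  grip=66,
)

```text
time_s: 32.38
position: [346.0, 7.2, 98.0]
tcp_rot: [1.047, 1.301, -1.043]
ft_force: [0.1, -0.1, -0.2]
opening: 66.1
```

Run:
```python
from h import *
snap('wrist','w15'); s=read_state(); print(s['position'],s['time_s'],s['opening'])
crop('w15',(200,170,360,320),4.5,'w15c')
```

```text
[344.7402694    7.36525252  96.78634382] 32.425 66.15983667534069
```

View pics/w15c.png

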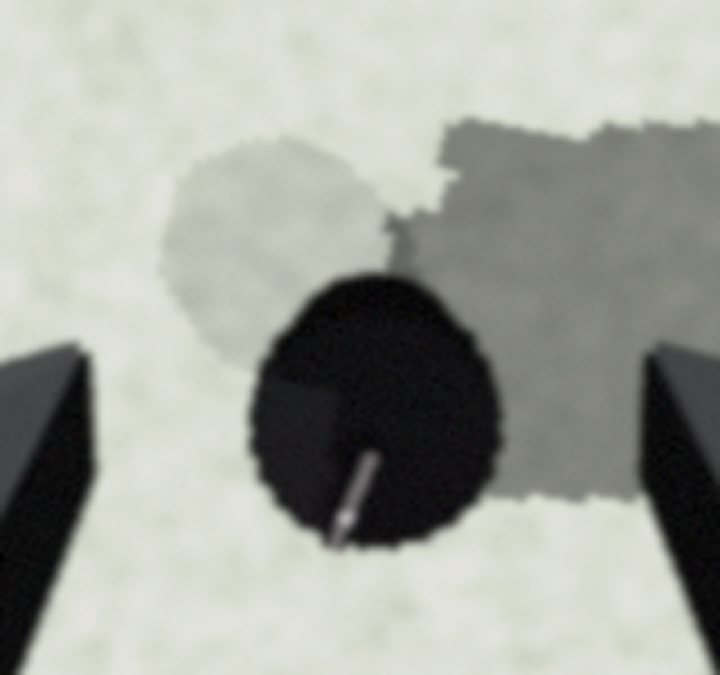

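Run:
```python
from h import *
s=read_state();Rm=R.from_rotvec(s['tcp_rot']).as_matrix()
def ext(c,r):
    P=np.array([proj('w15',[c[0]+r*np.cos(t),c[1]+r*np.sin(t),c[2]]) for t in np.linspace(0,6.283,200)]); P=(P-[200,170])*4.5;return P.min(0).round(1),P.max(0).round(1)
c=onz('w15',200+377/4.5,170+424/4.5,36);print(c)
for z,r in((36,20),(22,20),(0,16.5)):
    c=np.array([c[0],c[1],z]);print(z,ext(c,r))
print(Rm.T@(c-s['position']))
a=onz('w15',200+373/4.5,170+455/4.5,40);b=onz('w15',200+336/4.5,170+545/4.5,40);d=b-a
print('rib az',np.degrees(np.arctan2(d[1],d[0])),'jaw az',np.degrees(np.arctan2(Rm[1,2],Rm[0,2])),np.linalg.norm(d))
```

```text
[324.72394657   0.84319388  36.        ]
36 (array([248.9, 302.1]), array([505., 541.]))
22 (array([254.8, 275. ]), array([497.6, 502.8]))
0 (array([282.5, 257. ]), array([467.7, 432. ]))
[ 96.74844605 -21.13852732   1.92032017]
rib az 171.79833531383042 jaw az -77.39547143370316 16.255561745721543
```

>>> carry_out(
  series=[
    [[0, -0.44, 0.04], 0],
    [[0, 0, 0], 0.7],
    [[0.4, 0, 0], 0],
    [[0.6, 0, 0], 0],
    [[0.4, 0, 0], 0],
    [[0.12, 0, 0], 0],
    [[0, 0, 0], 0],
  ],
)

```text
time_s: 33.3
position: [321.9, 0.7, 20.0]
tcp_rot: [1.1, 1.277, -1.102]
ft_force: [-0.1, 0.3, 0.6]
opening: 65.8
```

Run:
```python
from h import *
snap('wrist','w16'); s=read_state(); print(s['position'],s['time_s'],s['opening'])
crop('w16',(180,190,390,340),3.6,'w16c')
s=read_state();Rm=R.from_rotvec(s['tcp_rot']).as_matrix()
p=s['position']
P=np.array([proj('w16',[p[0]+20*np.cos(t),p[1]+20*np.sin(t),36]) for t in np.linspace(0,6.283,200)]); P=(P-[180,190])*3.6;print(P.min(0),P.max(0))
```

```text
[322.68497369   0.59733374  20.48197297] 33.35 65.71478984011443
[216.98806543 190.43848879] [522.25749443 470.33048616]
```

View pics/w16c.png

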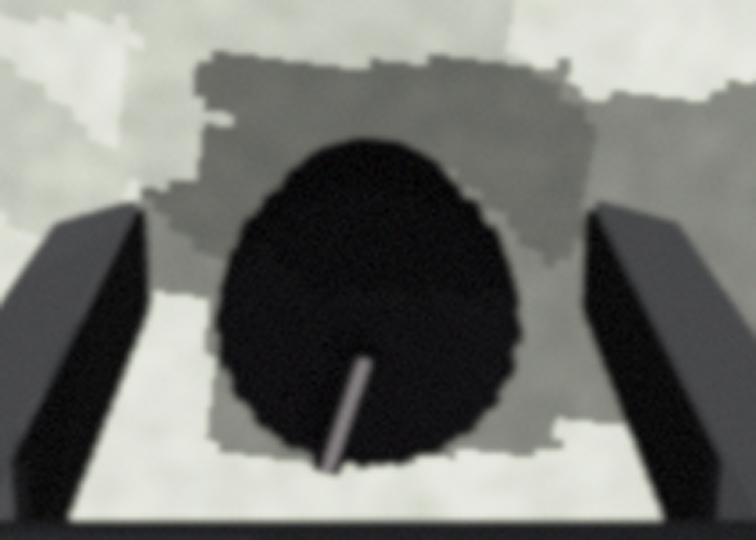

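>>> carry_out(
  series=[
    [[0, 0.01, 0], 0],
    [[0, 0, 0], 0],
    [[0, 0, 0], 0],
    [[0, 0, 0], 0],
  ],
  grip=28,
)

```text
time_s: 33.85
position: [324.0, 0.7, 20.8]
tcp_rot: [1.101, 1.274, -1.1]
ft_force: [-0.2, -0.0, 3.2]
opening: 39.4
```

Run:
```python
from h import *
s=read_state();Rm=R.from_rotvec(s['tcp_rot']).as_matrix()
a=onz('w16',180+365/3.6,190+360/3.6,40);b=onz('w16',180+330/3.6,190+468/3.6,40);d=b-a
az=np.degrees(np.arctan2(d[1],d[0]));j=np.degrees(np.arctan2(Rm[1,2],Rm[0,2]));print('rib az',az,'jaw',j,'rel',az-j-360,np.linalg.norm(d))
print(s['position'],s['ft_force'],s['opening'])
print((Rm.T@np.array([1,0,0])),(Rm.T@np.array([0,1,0])))
```

```text
rib az 171.96253819696827 jaw -81.59293801144452 rel -106.44452379158722 16.253461946140618
[324.00587118   0.70801709  20.75430287] [-0.18177444 -0.0376889   3.21380273] 39.44786939452423
[7.40866656e-04 9.89254044e-01 1.46204953e-01] [-1.98918936e-04  1.46205136e-01 -9.89254274e-01]
```

>>> carry_out(
  series=[
    [[-0.5, 0, 0], -0.67],
    [[-0.9, 0, 0], 0],
    [[-0.9, 0, 0], 0],
    [[-0.7, 0, 0], 0],
    [[0, 0.6, 0.13], 0],
    [[0, 0.9, 0.19], 0],
    [[0, 0.9, 0.19], 0],
    [[0, 0.9, 0.19], 0],
    [[0, 0.9, 0.19], 0],
    [[0, 0.9, 0.19], 0],
  ],
)

```text
time_s: 35.1
position: [585.5, 3.0, 169.9]
tcp_rot: [1.048, 1.305, -1.049]
ft_force: [0.7, 0.3, 0.3]
opening: 39.3
```

>>> carry_out(
  series=[
    [[0, 0.7, 0.15], 0],
    [[0, 0.23, 0.05], 0],
    [[0.5, 0, 0], 0],
    [[0.5, 0, 0], 0],
    [[0.3, 0, 0], 0],
    [[0, 0, 0], 0],
    [[0, 0, 0], 0],
  ],
)

```text
time_s: 35.98
position: [632.4, 3.1, 106.5]
tcp_rot: [1.049, 1.303, -1.047]
ft_force: [0.6, -0.5, -0.9]
opening: 39.2
```

Run:
```python
from h import *
snap('wrist','w17');snap('side','d17'); s=read_state(); print(s['position'],s['time_s'],s['opening'])
Rm=R.from_rotvec(s['tcp_rot']).as_matrix();print(np.degrees(np.arctan2(Rm[1,2],Rm[0,2])))
crop('d17',(270,170,350,240),9,'d17c')
```

```text
[632.6226308    3.00662145 106.73148228] 36.075 38.958457244051274
-77.58109713043173
```

View pics/w17.png

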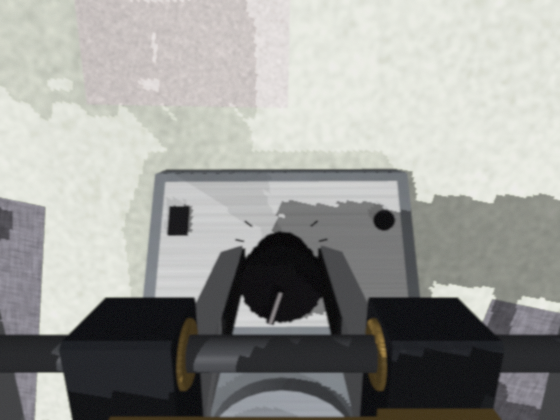

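View pics/d17c.png

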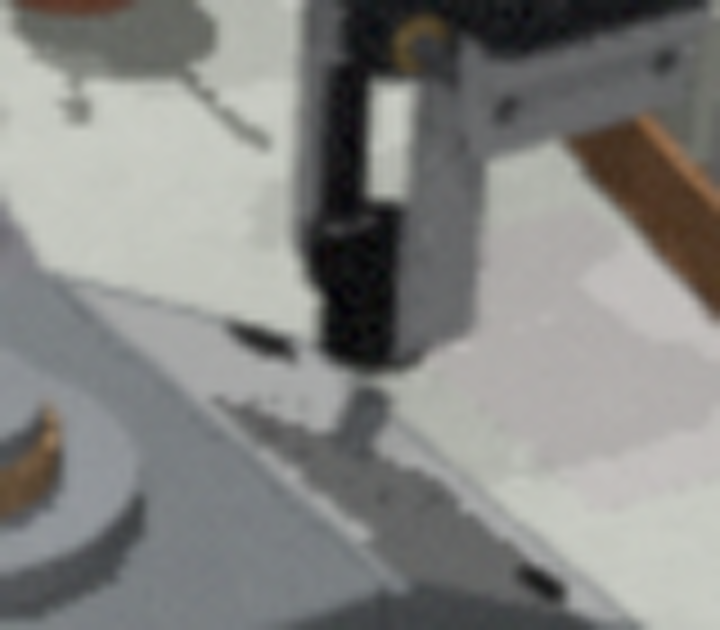

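Run:
```python
from h import *
for p in [(632.6,3,85.9),(632.6,3,69.3),(633.8,3.6,69.3),(624,1.5,52),(642.6,5.1,69.3),(632.6,3,85.9+36)]:
    print(p,((proj('d17',p)-[270,170])*9).round(1))
snap('scene','s17')
q=proj('s17',(632,3,75)).astype(int);crop('s17',(q[0]-35,q[1]-35,q[0]+35,q[1]+30),9,'s17c');print(q)
```

```text
(632.6, 3, 85.9) [376.9 340.4]
(632.6, 3, 69.3) [373.7 390. ]
(633.8, 3.6, 69.3) [376.9 388.2]
(624, 1.5, 52) [344.1 448.8]
(642.6, 5.1, 69.3) [403.8 380.3]
(632.6, 3, 121.9) [384.1 230. ]
[260 241]
```

View pics/s17c.png

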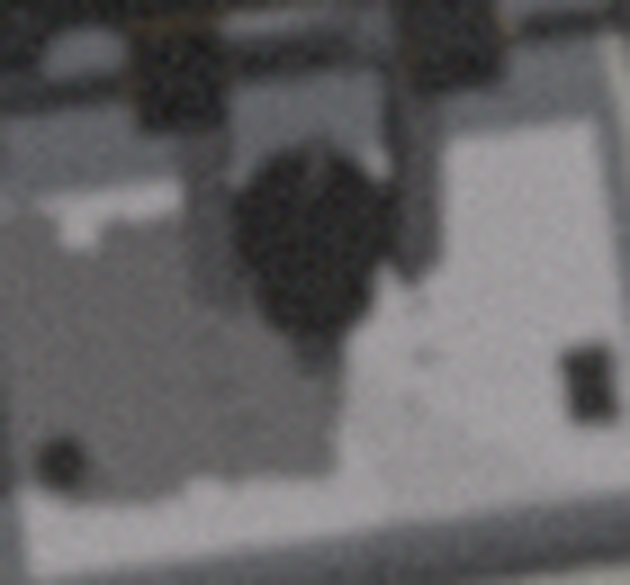

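>>> carry_out(
  series=[
    [[0.1, 0.03, 0], 0],
    [[0.1, 0, 0], 0],
    [[0.08, 0, 0], 0],
    [[0, 0, 0], 0],
  ],
)

```text
time_s: 36.62
position: [633.0, 3.5, 90.8]
tcp_rot: [1.048, 1.305, -1.049]
ft_force: [-0.6, -0.2, 0.7]
opening: 39.6
```

>>> carry_out(
  series=[
    [[0.05, 0, 0], 0],
    [[0.05, 0, 0], 0],
    [[0, 0, 0], 0],
  ],
)

```text
time_s: 37.0
position: [633.3, 3.4, 86.3]
tcp_rot: [1.048, 1.304, -1.048]
ft_force: [0.4, -0.2, -0.2]
opening: 39.3
```

>>> carry_out(
  series=[
    [[0.05, 0, 0], 0],
    [[0, 0, 0], 0],
  ],
)

```text
time_s: 37.25
position: [633.2, 3.4, 83.8]
tcp_rot: [1.048, 1.304, -1.048]
ft_force: [0.0, 0.8, -1.0]
opening: 39.7
```

Run:
```python
from h import *
snap('side','d18'); s=read_state(); print(s['position'],s['ft_force'],s['ft_torque'],s['time_s'],s['opening'])
crop('d18',(270,170,350,240),9,'d18c')
```

```text
[633.33904562   3.45353267  83.89938579] [ 0.3804243  -0.06053146 -0.10768338] [ 0.00900786  0.06592967 -0.00800361] 37.3 39.41688211035248
```

View pics/d18c.png

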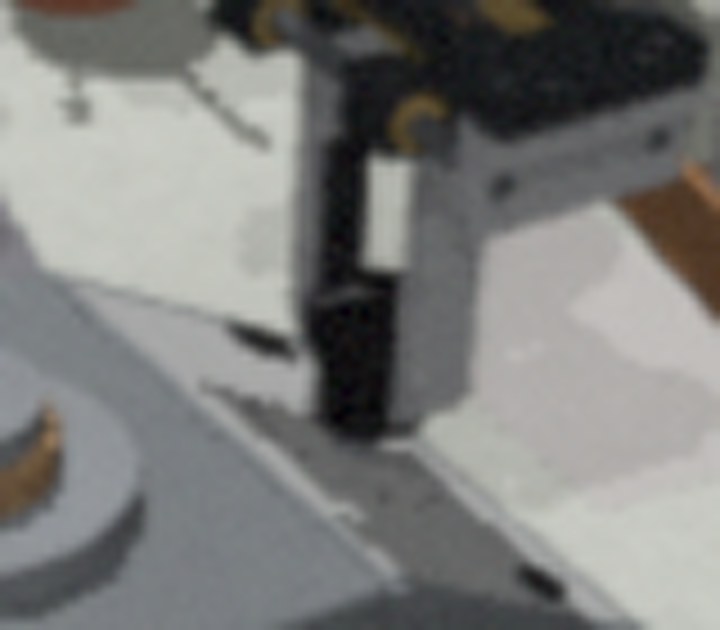

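>>> carry_out(
  series=[
    [[0.04, 0, 0], 0],
    [[0, 0, 0], 0],
  ],
)

```text
time_s: 37.55
position: [633.3, 3.2, 81.9]
tcp_rot: [1.048, 1.304, -1.048]
ft_force: [-0.1, -1.5, -1.3]
opening: 39.7
```

>>> carry_out(
  series=[
    [[0.04, 0, 0], 0],
    [[0, 0, 0], 0],
  ],
)

```text
time_s: 37.8
position: [633.0, 3.0, 79.9]
tcp_rot: [1.047, 1.304, -1.049]
ft_force: [-1.4, -1.7, -0.3]
opening: 39.7
```

>>> carry_out(
  series=[
    [[0.04, 0, 0], 0],
    [[0, 0, 0], 0],
  ],
)

```text
time_s: 38.05
position: [632.8, 2.9, 78.1]
tcp_rot: [1.047, 1.304, -1.049]
ft_force: [-2.3, -2.6, 4.4]
opening: 38.8
```

>>> carry_out(
  series=[
    [[0, 0, 0], 0],
    [[0, 0, 0], 0],
    [[0, 0, 0], 0],
    [[0, 0, 0], 0],
  ],
  grip=46,
)

```text
time_s: 38.55
position: [633.6, 3.7, 77.9]
tcp_rot: [1.048, 1.304, -1.048]
ft_force: [0.4, 0.5, -0.4]
opening: 45.9
```

Run:
```python
from h import *
snap('side','d19');snap('wrist','w19'); s=read_state(); print(s['position'],s['ft_force'],s['ft_torque'],s['time_s'],s['opening'])
crop('d19',(270,170,350,240),9,'d19c')
crop('w19',(180,170,390,340),3.6,'w19c')
```

```text
[633.51686767   3.55091884  77.95694746] [ 0.27527436  0.42252615 -0.39799995] [0.01447658 0.12144063 0.03550642] 38.65 45.95122177328469
```

View pics/d19c.png

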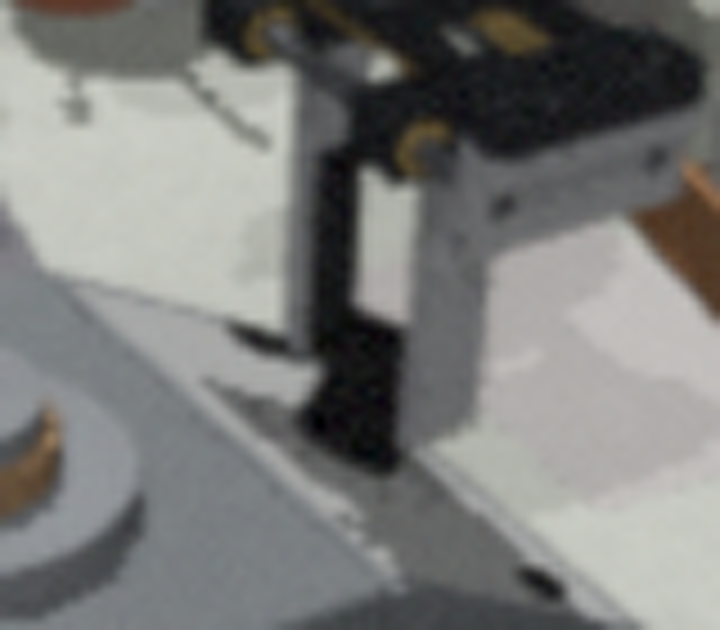

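View pics/w19c.png

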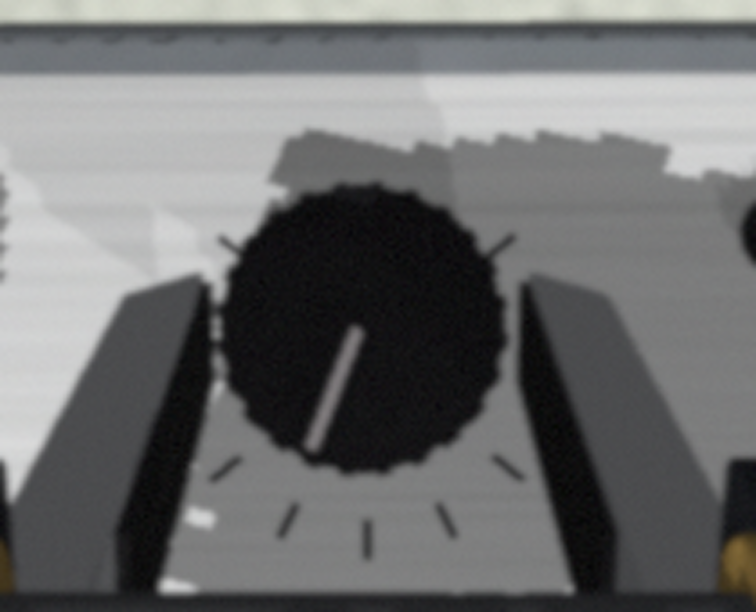

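Run:
```python
from h import *
d=np.load('pics/w19.npz');V=d['view']
sz=np.array([.489,.107,.866]);sy=np.array([.2147,-.9767,0]);sx=np.cross(sy,sz)
for fx in (624,627):
  for off in(0,3,12):
    f=np.array([fx,2.2,52])+off*sz; c=f+36*sz
    P=np.array([(proj('w19',c+20*(np.cos(t)*sx+np.sin(t)*sy))-[180,170])*3.6 for t in np.linspace(0,6.283,100)])
    print(fx,off,P.min(0).round(),P.max(0).round(),'w',np.ptp(P[:,0]).round())
    b=f; print('   side underside c',((proj('d19',b)-[270,170])*9).round(), 'lo rim',((proj('d19',b-16.5*sx)-[270,170])*9).round())
```

```text
624 0 [218. 181.] [508. 471.] w 290.0
   side underside c [343. 447.] lo rim [383. 457.]
624 3 [215. 175.] [511. 470.] w 295.0
   side underside c [348. 438.] lo rim [388. 448.]
624 12 [207. 158.] [519. 468.] w 311.0
   side underside c [363. 411.] lo rim [403. 421.]
627 0 [222. 161.] [514. 451.] w 292.0
   side underside c [353. 446.] lo rim [393. 456.]
627 3 [219. 155.] [516. 450.] w 297.0
   side underside c [358. 437.] lo rim [398. 447.]
627 12 [212. 137.] [524. 447.] w 313.0
   side underside c [373. 409.] lo rim [413. 420.]
```

>>> carry_out(
  series=[
    [[0, 0, 0], 0],
    [[0, 0, 0], 0],
    [[-0.2, 0, 0], 0],
    [[-0.6, 0, 0], 0],
    [[-0.9, 0, 0], 0],
    [[-0.6, 0, 0], 0],
    [[0, 0, 0], 0],
    [[0, 0, 0], 0],
  ],
  grip=60,
)

```text
time_s: 39.65
position: [632.7, 3.5, 192.2]
tcp_rot: [1.048, 1.305, -1.049]
ft_force: [-0.4, 0.2, -0.7]
opening: 60.1
```

Run:
```python
from h import *
snap('side','d20');snap('wrist','w20');snap('scene','s20'); s=read_state(); print(s['position'],s['ft_force'],s['time_s'],s['opening'])
crop('d20',(200,150,360,260),5,'d20c')
crop('w20',(170,130,400,340),3.4,'w20c')
```

```text
[632.42989038   3.48809367 191.25578698] [ 0.13838393  0.14800908 -0.88887987] 39.8 60.02404819163589
```

View pics/d20c.png

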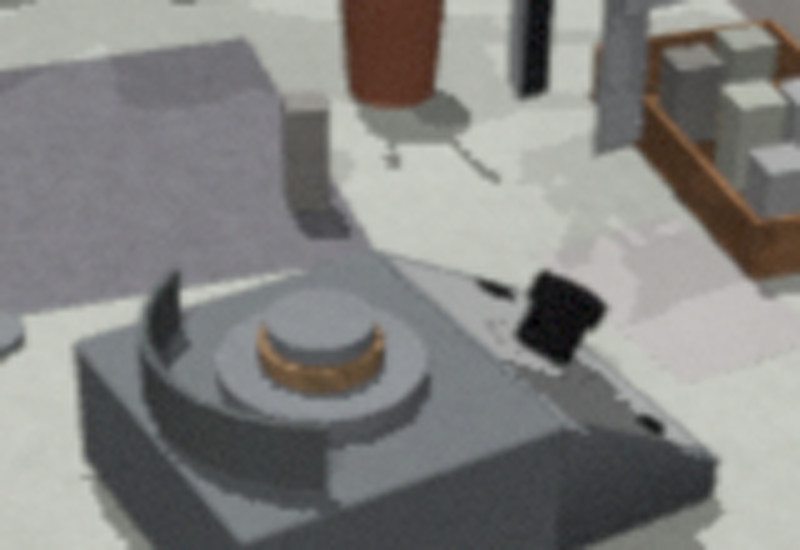

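View pics/w20c.png

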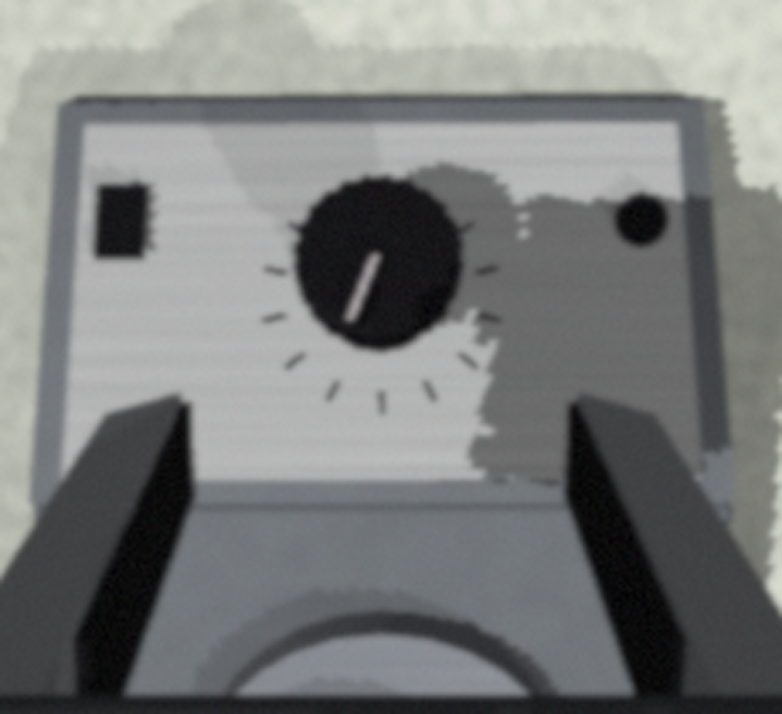

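View pics/s20.png

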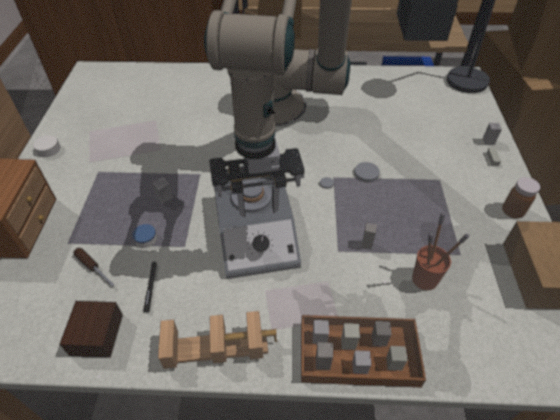

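Run:
```python
from h import *
sz=np.array([.489,.107,.866]);sy=np.array([.2147,-.9767,0]);sx=np.cross(sy,sz)
for off in(0,3,12):
    c=np.array([624,2,52])+(36+off)*sz
    P=np.array([(proj('w20',c+20*(np.cos(t)*sx+np.sin(t)*sy))-[170,130])*3.4 for t in np.linspace(0,6.283,100)]);print('wrist',off,P.min(0).round(),P.max(0).round())
    P=np.array([(proj('d20',c+20*(np.cos(t)*sx+np.sin(t)*sy))-[200,150])*5 for t in np.linspace(0,6.283,100)]);print('side',off,P.min(0).round(),P.max(0).round())
print(((proj('d20',(499.8,-23.7,92))-[200,150])*5),((proj('d20',(499.8,-23.7,114))-[200,150])*5))
crop('d20',(290,190,340,235),14,'d20k'); crop('d20',(235,200,295,245),12,'d20s')
```

```text
wrist 0 [295. 174.] [463. 336.]
side 0 [538. 268.] [609. 308.]
wrist 3 [294. 170.] [464. 333.]
side 3 [541. 263.] [612. 303.]
wrist 12 [291. 156.] [467. 324.]
side 12 [549. 247.] [620. 288.]
[321.09816594 352.60939641] [320.86008424 313.94493737]
```

View pics/d20k.png

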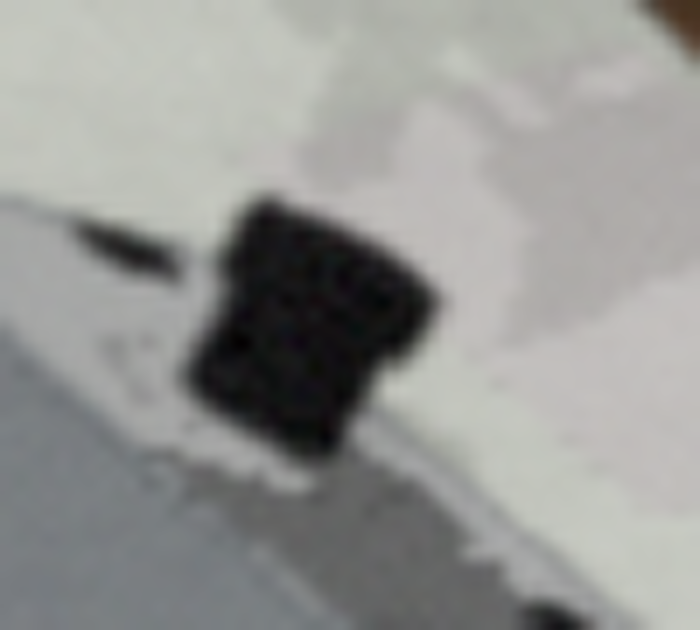

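View pics/d20s.png

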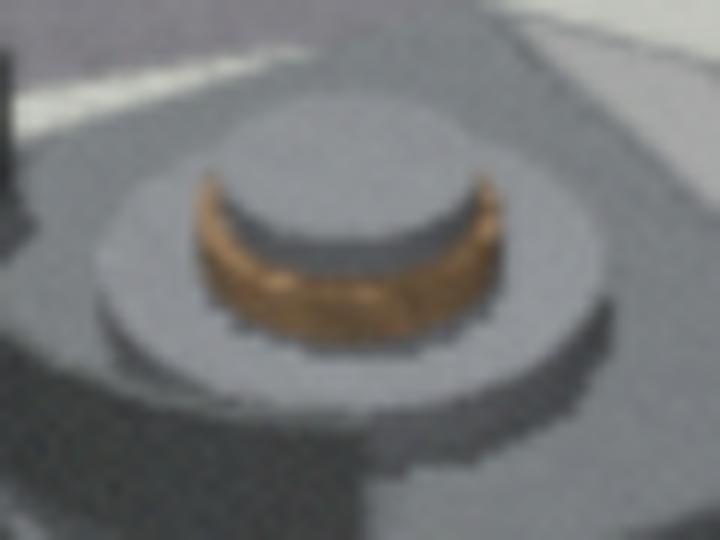

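```bash
python3 -c "
from cell import *
print(job_done())"
```

```text
the job is handed in; nothing more can be done
None
```

I handed the job in at about 40 s of the 72 s limit, with all three parts placed and released. The hand-in gives no verdict, so what follows is from my own last images.

- **Cork backing disc:** it lies flat, with its centre about 1 mm from the platen centre.
- **Lap disc:** I took the 52 mm middle-sized one of the three. It sits centred on the cork, judged by eye in the wrist and side views.
- **Knob:** it is fully home. In the last side view the underside is flush with the console. The head outline in the wrist view fits "home" (0 mm off), clearly not the 12 mm stop.
- **Gripper and bystanders:** the gripper is open, about 100 mm clear of the knob and touching nothing. I touched no bystander, and in the final scene view the ones not hidden by the arm are where they were.

- **Failed attempt:** I tried to pre-tilt the knob against the rear edge of the housing, but it slipped in the pads. I set it upright on the bench and gripped it again, with its rib lined up to the flat angle I had measured (about -16.5°).
- **How it seated:** lowered upright over the spindle and let go, it tipped into line and dropped home by itself, so the slow turning was not needed.
- **Disagreement in the checks:** my estimates of the spindle position differed by 2 to 4 mm between cameras, which the flared bore took up.

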